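# Return four cleaned microscope objectives to their stand in order of length

## Task

The four microscope objectives have been cleaned and must go back into the pockets of their grey metal stand in order of power, which is the order of their length: the shortest in the pocket next to the thumb tab, each longer one in the next pocket along, and the longest at the far end. Stand every one upright on its threaded foot, lens up, down on the rubber pad of its pocket and let it go. They are fragile optics: set them down gently, and do not drop one or let one fall over.

Things in the scene. Friction and masses are not known exactly. Their poses are not given: they have to be found in the camera images.
- objective_a: Loose bright steel microscope objective with a black knurled ring, standing lens up; the shortest: 38 mm tall, a plain stubby cylinder 32 mm across up to z = 36 with a wide lens on top (sizes in mm). Origin: centre of its underside, z up along it. Below z = 5 it is a threaded foot 24 mm across. Round, so any yaw will do. 50 to 170 g each. The four stand at the front left of the bench.
- objective_b: Loose bright steel microscope objective with a black knurled ring, standing lens up; second shortest: 50 mm tall, barrel 30 mm across up to z = 37, then a straight sleeve 24 mm across (sizes in mm). Origin: centre of its underside, z up along it. Below z = 5 it is a threaded foot 24 mm across. Round, so any yaw will do. Behind the objectives, from x = 0.46 on, stands a closed black centrifuge 276 mm tall.
- objective_c: Loose bright steel microscope objective with a black knurled ring, standing lens up; second longest: 62 mm tall, barrel 30 mm across up to z = 39, then a sleeve 25 mm across that tapers from z = 52 to a nose 14 mm across (sizes in mm). Origin: centre of its underside, z up along it. Below z = 5 it is a threaded foot 24 mm across. Round, so any yaw will do.
- objective_d: Loose bright steel microscope objective with a black knurled ring, standing lens up; the longest: 74 mm tall, barrel 30 mm across up to z = 44, then a sleeve 26 mm across and, from z = 60, a slim cone to a nose 9 mm across (sizes in mm). Origin: centre of its underside, z up along it. Below z = 5 it is a threaded foot 24 mm across. Round, so any yaw will do.
- stand: Fixed grey metal stand, 64 x 216 x 10 mm, lying flat at any yaw right of the microscope. Origin: centre of its underside; the row of four round pockets runs along its y, at y = -78, -26, +26, +78 mm. A flat tongue (6 mm thick, 36 mm wide, with a dark round dimple) sticks 32 mm out of its -y end: the thumb tab. Its x is across the row, where the fingers have most room.
- pocket_1: Round black rubber pad on the floor of the pocket next to the thumb tab. Origin: centre of the pad's top face, where the foot stands, 4 mm above the bench; the pocket round it is 42 mm across and its rim is 6 mm above the pad. Fixed. On the way from the objectives the microscope stands in between: its eyepieces overhang to x = 0.45 for y = -0.09 to 0.06, from z = 0.31 up.
- pocket_2: Round black rubber pad on the floor of the pocket second from the thumb tab. Origin: centre of the pad's top face, where the foot stands, 4 mm above the bench; the pocket round it is 42 mm across and its rim is 6 mm above the pad. Fixed.
- pocket_3: Round black rubber pad on the floor of the pocket third from the thumb tab. Origin: centre of the pad's top face, where the foot stands, 4 mm above the bench; the pocket round it is 42 mm across and its rim is 6 mm above the pad. Fixed.
- pocket_4: Round black rubber pad on the floor of the pocket at the end away from the thumb tab. Origin: centre of the pad's top face, where the foot stands, 4 mm above the bench; the pocket round it is 42 mm across and its rim is 6 mm above the pad. Fixed.
Mind the look-alikes: they are no part of the job. Leave any blue look-alike of the pocket_4 alone.

How it is judged:
At the end, for the whole second after the job is handed in: Shortest objective in pocket_1 (next to the tab), second shortest in pocket_2, second longest in pocket_3, longest in pocket_4; each upright (0.1 rad), released and at rest, its foot on the pad: within 10 mm of the pad's centre and 3 mm of its height (horizontal distance between objective_a and pocket_1 below 0.01 m and z of objective_a in the frame of pocket_1 between -0.003 and 0.003 m and angle between each of objective_a, objective_b, objective_c, objective_d's own z axis and vertical below 0.1 rad and linear speed of each of objective_a, objective_b, objective_c, objective_d below 0.02 m/s and contact force between each of objective_a, objective_b, objective_c, objective_d and the fingers below 0.05 N and horizontal distance between objective_b and pocket_2 below 0.01 m and z of objective_b in the frame of pocket_2 between -0.003 and 0.003 m and horizontal distance between objective_c and pocket_3 below 0.01 m and z of objective_c in the frame of pocket_3 between -0.003 and 0.003 m and horizontal distance between objective_d and pocket_4 below 0.01 m and z of objective_d in the frame of pocket_4 between -0.003 and 0.003 m); the robot touches nothing.
It fails at once if an objective falls over (leans more than 0.7 rad) (angle between any of objective_a, objective_b, objective_c, objective_d's own z axis and vertical above 0.7 rad).
It fails at once if an objective is dropped or knocked (moves faster than 0.6 m/s, a fall of about 2 cm, while the fingers do not hold it) ((linear speed of objective_a above 0.6 m/s and contact force between objective_a and the fingers below 0.05 N) or (linear speed of objective_b above 0.6 m/s and contact force between objective_b and the fingers below 0.05 N) or (linear speed of objective_c above 0.6 m/s and contact force between objective_c and the fingers below 0.05 N) or (linear speed of objective_d above 0.6 m/s and contact force between objective_d and the fingers below 0.05 N)).
It also fails if it takes over 136 s, if anything falls off the work surface, if the arm or the gripper's body presses on something with over 40 N, if the wrist force passes 120 N, or if a joint passes its speed limit or range.

## Robot

A 6-joint arm with a two-finger parallel gripper is mounted at the origin on a cart in front of the work surface, level with it; the furniture and walls round the work are solid. World frame = base frame: x ahead of the robot, y to its left, z up, the work surface at z = 0. Lengths are in m, angles in rad, forces in N, time in s.
With the tool pointing down it reaches from about 0.275 to 0.725 m from the base axis. Payload 15.9 kg.
Tool frame: the origin (TCP) lies midway between the tips of the shut fingers; the grasp point (between the pads) lies pinch_z behind it (pinch_z is the distance from the TCP to the grasp point, in m); z points along the fingers, y is the direction in which the jaws open and shut (so a half turn about z gives the same grasp; the last joint's range is limited). The gripper opens to 85 mm and grips with 20 to 120 N. Pads are 22 mm wide; open, the fingers measure 114 mm over their backs; the gripper's body (76 mm by 85 mm) begins 54 mm behind the grasp point. The pads swing forward as they close: fully open they stand 13 mm farther back than shut.
Start: joints at [1.245, 0.213, -0.034, 1.323, 0, 1.571], TCP at [0.16, 0.474, 0.231] pointing down, gripper open.
Joint ranges: [-2.98, 2.98], [-0.74, 1.72], [-1.14, 1.35], [-2.1, 2.04], [-1.57, 1.44], [-3.14, 3.14]. Speed limits (rad/s): [1.89, 1.89, 2.39, 2.57, 3.14, 3.14].

## Interface

Orientations are given as a 3x3 rotation matrix whose columns are the frame's x, y, z axes.
In Python, from station import * gives the robot as it stands.
- The arm moves only by the shell command python3 -m handwheel 'ROWS' [FORCE]. ROWS is JSON, a list of rows, each an object of numbers: "dx", "dy", "dz": the shift along the tool's x, y, z in m; "ax", "ay", "az": the turn, a rotation vector about the tool's x, y, z in degrees; "fingers": the closure in counts, from 0 (fully open) to 255 (shut). In form: [{"dx": .., "dy": .., "dz": .., "ax": .., "ay": .., "az": .., "fingers": ..}, ...]. A call has 1 to 12 rows; each row is the pose to reach, as a shift and turn from the pose commanded when the call began, along the tool's axes at that moment; what a row does not reach only later rows make up. A row lasts 1/8 s, in which the tool goes at most 62.5 mm and 10.7 degrees, less where a joint would pass 70% of its speed; a pose out of reach is approached as far as the arm can. A call with a gripper value outside its range is refused whole. The fingers move at their own pace and stop on an object; FORCE is the grip in N (left out, the last holds). Time passes only in rows, so rows that repeat a pose let the fingers close. It gives the time, the measured TCP pose, the force and the opening at its end, in the units of the state.
- observe(): the state, without advancing time (a new reading comes with each control period).
- grab_frame(name): name is "scene" or "side" or "wrist"; returns the picture (400x640x3 uint8, red, green, blue); there is no depth.
- calibration(name): a dict with "intrinsics" (3x3 intrinsics, pixels), "k1" (the pictures are not rectified: a ray, as slopes to the right and down, at radius r is drawn at 1 + k1 r^2 times it, then the intrinsics apply), "origin" and "rotation" of the camera in the world. Camera axes: x right, y down, z forward; pixel columns grow to the right and rows downward; lengths in m; the calibration is good to about 2 mm. A picture is of the moment at which its call begins: read the wrist's pose just before it. calibration takes no time and is no camera call; for the wrist camera it gives the pose at the moment of the call.
- finish_job(): hands the job in, once; it reports no verdict.
The state is a dict: "time": time; "joint_pos": joint angles; "joint_vel": joint speeds; "tau": joint torques, N m; "tool_pos": TCP position; "ee_rot": TCP orientation; "force": force on the tool from outside, world axes, zero at the start; "wrist_torque": the same for the moment, N m; "opening": finger opening in m.
Only numpy, scipy, OpenCV 4.12 (cv2) and the standard library are available. Lean on these libraries where they do the work, as an engineer would, in place of code of your own. Each camera call takes 0.05 s, during which the arm holds its last target.

## Working session

There is one attempt and no reset: what is moved stays moved. The work goes in short steps, Python scripts to look and compute and a shell command to move; the robot and the scene stay as the last step left them, time stands still between calls to the robot, and variables do not carry over. Pictures are saved under pics/ and viewed, and the job is handed in when it is done.

```bash
ls; mkdir -p pics; python3 - <<'E'
from station import *
import cv2
s=observe()
for k,v in s.items(): print(k,v)
for n in ["scene","side","wrist"]:
    c=calibration(n); print(n,c)
    cv2.imwrite(f"pics/{n}0.png",grab_frame(n)[:,:,::-1])
try: print("pinch",pinch_z)
except Exception as e: print(e)
import station; print([x for x in dir(station) if x[0]!='_'])
E
```

```text
pics
time 0.0
joint_pos [ 1.24497937e+00  2.13303186e-01 -3.50406974e-02  1.32346264e+00
  1.92768440e-06  1.57079873e+00]
joint_vel [ 0.00129845 -0.00086505 -0.00047649 -0.00086728 -0.00038199 -0.00018187]
tau [ 1.02190766e-03 -6.86167789e+01  4.87118518e+01  1.75829767e-02
  7.38364361e-05  1.12773739e-05]
tool_pos [0.15994007 0.47339666 0.23084991]
ee_rot [[-9.47388778e-01  3.20084984e-01 -3.25172473e-04]
 [ 3.20085149e-01  9.47388295e-01 -9.56431444e-04]
 [ 1.92525128e-06 -1.01019530e-03 -9.99999490e-01]]
force [-0.43867173 -0.37222983  0.38978844]
wrist_torque [ 0.00136547 -0.01839837  0.05928356]
opening 0.08517093471470813
scene {'intrinsics': array([[481.99609288,   0.        , 322.73497176],
       [  0.        , 481.99609288, 202.7429919 ],
       [  0.        ,   0.        ,   1.        ]]), 'k1': -0.03210307897436571, 'origin': array([-0.22071118, -0.79283625,  0.78342046]), 'rotation': array([[ 0.72295993, -0.40948798,  0.55646073],
       [-0.69064949, -0.40709764,  0.59772468],
       [-0.01822722, -0.81645031, -0.57712794]])}
side {'intrinsics': array([[400.71063551, 
[... 216 characters left out ...]
'rotation': array([[-0.95215883, -0.15122274,  0.2655659 ],
       [-0.30506984,  0.4189989 , -0.85520308],
       [ 0.01805433, -0.89530531, -0.445087  ]])}
wrist {'intrinsics': array([[281.68182562,   0.        , 317.76545654],
       [  0.        , 281.68182562, 195.21432099],
       [  0.        ,   0.        ,   1.        ]]), 'k1': 0.006683456269248944, 'origin': array([0.08699189, 0.49786962, 0.37147111]), 'rotation': array([[ 3.20270295e-01,  9.02465552e-01,  2.88067467e-01],
       [ 9.47325985e-01, -3.04896600e-01, -9.80384703e-02],
       [-6.45550963e-04,  3.04292607e-01, -9.52578392e-01]])}
pinch 0.0187
['IKError', 'calibration', 'finish_job', 'grab_frame', 'observe', 'pinch_z']
```

View pics/scene0.png

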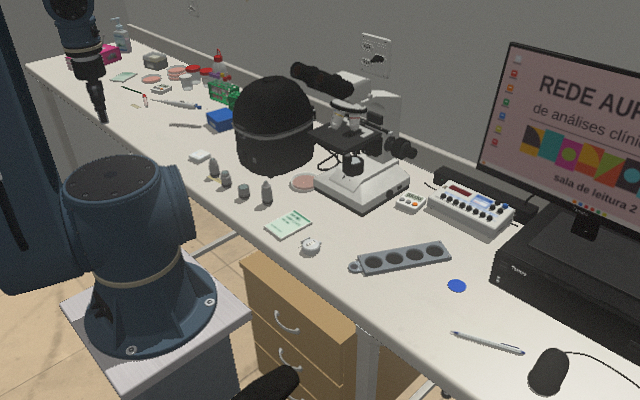

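View pics/side0.png

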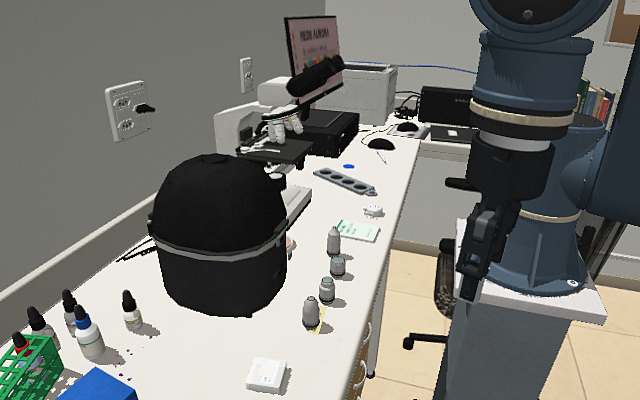

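View pics/wrist0.png

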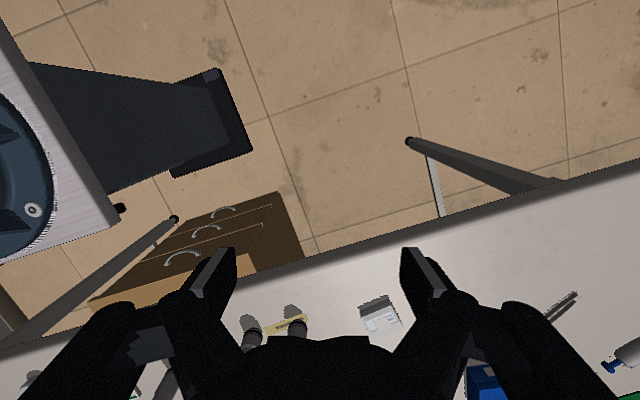

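The four objectives stand in a row in front of the dark domed centrifuge: scene (214,168), (226,179), (243,191), (267,192), and side (310,312), (327,290), (338,266), (334,240). The stand is at scene (403,258) with its tab at the left end (355,266). The blue disc at scene (457,286) is the decoy. Next I'll enlarge these areas.

```bash
python3 - <<'E'
import cv2
a=cv2.imread("pics/scene0.png"); b=cv2.imread("pics/side0.png")
cv2.imwrite("pics/c1.png",cv2.resize(a[145:215,195:295],None,fx=8,fy=8,interpolation=cv2.INTER_CUBIC))
cv2.imwrite("pics/c2.png",cv2.resize(a[230:300,345:475],None,fx=6,fy=6,interpolation=cv2.INTER_CUBIC))
cv2.imwrite("pics/c3.png",cv2.resize(b[220:335,290:390],None,fx=5,fy=5,interpolation=cv2.INTER_CUBIC))
cv2.imwrite("pics/c4.png",cv2.resize(b[155:205,305:385],None,fx=10,fy=10,interpolation=cv2.INTER_CUBIC))
E
```

```text
(no output)
```

View pics/c1.png

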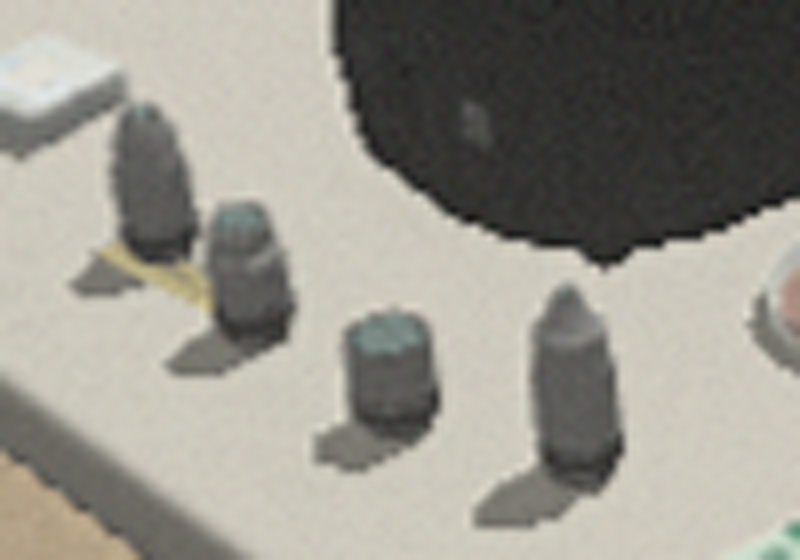

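View pics/c2.png

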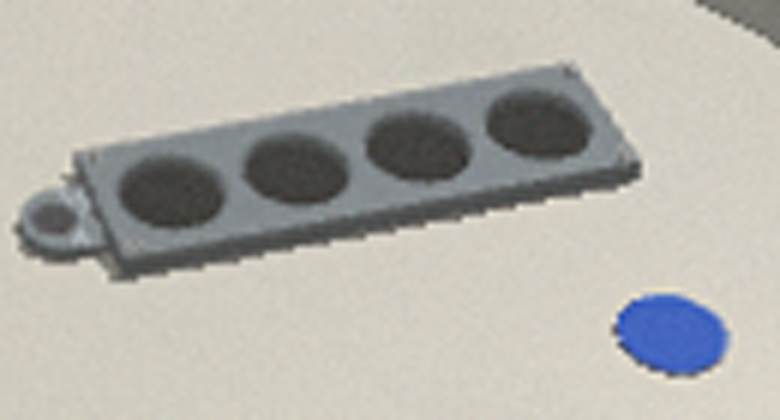

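View pics/c3.png

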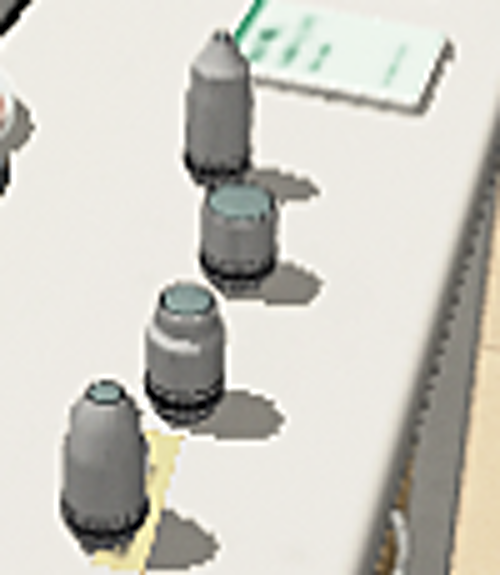

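View pics/c4.png

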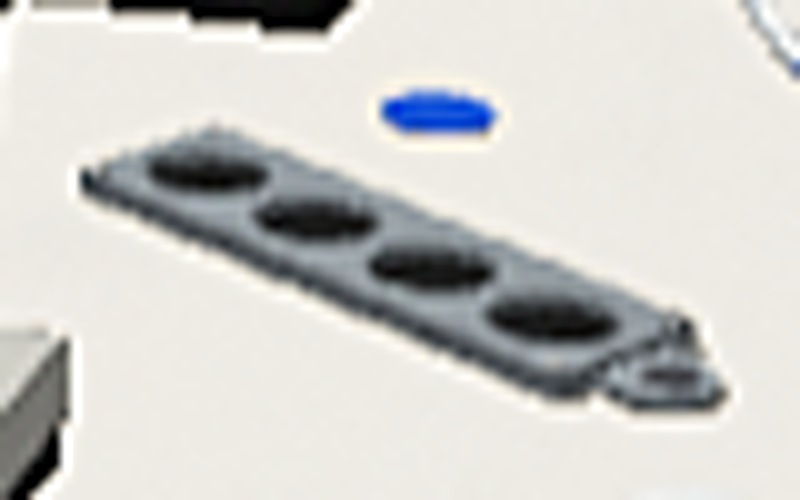

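The objectives are told apart by shape. In the side crop, from the bottom up: c (62 mm, narrow 14 mm nose on a taper), b (stepped sleeve), a (stubby, wide lens), d (slim cone). The scene crop, left to right, gives the same order c, b, a, d. The pockets are the four dark ones in the grey stand, with pocket_1 next to the tab at scene (374,262). The blue disc at scene (457,286) is flat, has no rim and isn't part of the stand.

```bash
cat > h.py <<'E'
from station import *
import numpy as np, cv2
def ray(c,u,v):
    K=c['intrinsics']; p=cv2.undistortPoints(np.array([[[u,v]]],float),K,np.array([c['k1'],0,0,0,0.]))[0,0]
    d=c['rotation']@np.array([p[0],p[1],1]); return c['origin'],d/np.linalg.norm(d)
def onz(c,u,v,z):
    o,d=ray(c,u,v); return o+d*(z-o[2])/d[2]
def two(c1,p1,c2,p2):
    o1,d1=ray(c1,*p1);o2,d2=ray(c2,*p2)
    A=np.stack([d1,-d2],1); t=np.linalg.lstsq(A,o2-o1,rcond=None)[0]
    a=o1+d1*t[0];b=o2+d2*t[1]; return (a+b)/2,np.linalg.norm(a-b)
def proj(c,P):
    K=c['intrinsics']; R=c['rotation'].T
    return cv2.projectPoints(np.array(P,float).reshape(-1,1,3),cv2.Rodrigues(R)[0],-R@c['origin'],K,np.array([c['k1'],0,0,0,0.]))[0][:,0]
E
python3 - <<'E'
from h import *
np.set_printoptions(precision=4,suppress=True)
s,w=calibration("scene"),calibration("side")
def cs(x,y,f,ox,oy): return ((x+.5)/f-.5+ox,(y+.5)/f-.5+oy)
T={'c':((145,112),(106,391),.062),'b':((243,215),(190,299),.050),'a':((390,333),(241,201),.038),'d':((569,290),(225,36),.074)}
for k,(p,q,z) in T.items():
    p=cs(*p,8,195,145);q=cs(*q,5,290,220)
    print(k,onz(s,*p,z),onz(w,*q,z),*two(s,p,w,q))
S=[(172,192),(296,169),(419,147),(540,124)];W=[(552,318),(432,268),(315,218),(208,171)]
for p,q in zip(S,W):
    p=cs(*p,6,345,230);q=cs(*q,10,305,155)
    print(onz(s,*p,.01),onz(w,*q,.01),*two(s,p,w,q))
p=cs(52,215,6,345,230);q=cs(672,376,10,305,155);print('tab',onz(s,*p,.006),onz(w,*q,.006))
E
```

```text
c [0.4003 0.3561 0.062 ] [0.3964 0.3561 0.062 ] [0.3981 0.355  0.062 ] 0.0033347448380174984
b [0.3941 0.2848 0.05  ] [0.3881 0.2819 0.05  ] [0.3901 0.2816 0.0513] 0.004709640456294404
a [0.3954 0.1977 0.038 ] [0.3912 0.1959 0.038 ] [0.3926 0.1957 0.0389] 0.003238016841961558
d [0.425 0.128 0.074] [0.4192 0.1262 0.074 ] [0.4211 0.1253 0.075 ] 0.004487342569589098
[ 0.4427 -0.251   0.01  ] [ 0.4418 -0.2508  0.01  ] [ 0.4422 -0.2512  0.0101] 0.0007583928515418591
[ 0.4877 -0.2768  0.01  ] [ 0.4864 -0.2759  0.01  ] [ 0.487  -0.277   0.0099] 0.0011560425149688722
[ 0.5328 -0.3032  0.01  ] [ 0.5324 -0.3028  0.01  ] [ 0.5326 -0.3032  0.0099] 0.00031037579214551097
[ 0.5786 -0.3291  0.01  ] [ 0.5772 -0.3299  0.01  ] [ 0.5774 -0.3296  0.0105] 0.0009394164172041501
tab [ 0.4028 -0.2238  0.006 ] [ 0.3997 -0.2299  0.006 ]
```

The two cameras agree to within about 6 mm on the objectives and 1.5 mm on the stand. The pocket spacing comes out at 52 mm, as specified, with the row yawed -30° so it runs radially from the base. Before planning the wrist clearance I'll locate the centrifuge front and the microscope base.

```bash
python3 - <<'E'
from h import *
np.set_printoptions(precision=3,suppress=True)
s,w=calibration("scene"),calibration("side")
def cs(x,y,f,ox,oy): return ((x+.5)/f-.5+ox,(y+.5)/f-.5+oy)
for p in [(360,140),(450,210),(605,262),(740,220)]: print('cf scene',onz(s,*cs(*p,8,195,145),0))
for p in [(162,290),(200,310),(250,317),(285,300)]: print('cf side',onz(w,*p,0))
for p in [(314,185),(360,213),(305,190),(409,186),(308,247),(290,237)]: print('ms',onz(s,*p,0))
for p in [(268,165)]: print(onz(s,*p,0.0))
E
```

```text
cf scene [0.502 0.373 0.   ]
cf scene [0.496 0.303 0.   ]
cf scene [0.514 0.23  0.   ]
cf scene [0.571 0.216 0.   ]
cf side [0.709 0.364 0.   ]
cf side [0.604 0.389 0.   ]
cf side [0.508 0.374 0.   ]
cf side [0.465 0.308 0.   ]
ms [0.579 0.103 0.   ]
ms [ 0.573 -0.089  0.   ]
ms [0.543 0.102 0.   ]
ms [ 0.773 -0.1    0.   ]
ms [ 0.377 -0.094  0.   ]
ms [ 0.37  -0.032  0.   ]
[0.556 0.293 0.   ]
```

```bash
python3 -m handwheel '[{"az":10}]'; python3 -c "
from station import *
s=observe();print(s['joint_pos'],s['ee_rot'],s['time'])"
```

```text
[ 1.24496692e+00  2.13227469e-01 -3.48954438e-02  1.32352798e+00
  1.77172426e-05  1.57079611e+00] [[-9.47385629e-01  3.20094338e-01 -2.90327629e-04]
 [ 3.20094470e-01  9.47385288e-01 -8.03933933e-04]
 [ 1.77174235e-05 -8.54567724e-04 -9.99999635e-01]] 0.15schema error: expected keys dx, dy, dz, ax, ay, az, fingers
```

```bash
python3 -m handwheel '[{"dx":0,"dy":0,"dz":0,"ax":0,"ay":0,"az":-10,"fingers":90},{"dx":0,"dy":0,"dz":0,"ax":0,"ay":0,"az":-10,"fingers":90},{"dx":0,"dy":0,"dz":0,"ax":0,"ay":0,"az":-10,"fingers":90}]' 30; python3 -c "
from station import *
s=observe();print(s['joint_pos'],s['ee_rot'],s['time'],s['opening'])"
```

```text
time: 0.52
tool_pos: [0.16, 0.4736, 0.2312]
ee_rot: [[-0.988, 0.154, -0.0], [0.154, 0.988, -0.0], [0.0, -0.0, -1.0]]
force: [-1.7, -0.8, 1.3]
opening: 0.0552
[ 1.24503040e+00  2.12956415e-01 -3.44887574e-02  1.32353891e+00
 -1.46189541e-05  1.40006909e+00] [[-9.88005557e-01  1.54418319e-01 -4.62392600e-05]
 [ 1.54418325e-01  9.88005540e-01 -1.82562496e-04]
 [ 1.74936512e-05 -1.87512950e-04 -9.99999982e-01]] 0.525 0.0551646969520866
```

```bash
cat >> h.py <<'E'
def plan(x,y,z,yaw=None):
    s=observe(); R=s['ee_rot']; d=R.T@(np.array([x,y,z])-s['tool_pos'])
    cy=np.degrees(np.arctan2(R[1,0],R[0,0])); az=0 if yaw is None else -((yaw-cy+180)%360-180)
    print("dx %.4f dy %.4f dz %.4f az %.1f | yaw %.1f t %.2f open %.4f tcp %s tilt %.2f"%(*d,az,cy,s['time'],s['opening'],np.round(s['tool_pos'],4),np.degrees(np.arccos(-R[2,2]))))
E
python3 -c "
from h import *
plan(.4215,.1265,.13,160)
c=calibration('wrist');s=observe();print(proj(c,[s['tool_pos'],s['tool_pos']+[0,0,-.13],s['tool_pos']+[0,0,-.07]]))"
```

```text
dx -0.3120 dy -0.3026 dz 0.1013 az 11.1 | yaw 171.1 t 0.53 open 0.0552 tcp [0.16   0.4736 0.2312] tilt 0.01
[[318.54776551 249.93946564]
 [318.20398746 186.19625987]
 [318.31536429 206.85448115]]
```

```bash
python3 -m handwheel '[{"dx":-0.156,"dy":-0.151,"dz":0.03,"ax":0,"ay":0,"az":6,"fingers":90},{"dx":-0.156,"dy":-0.151,"dz":0.03,"ax":0,"ay":0,"az":6,"fingers":90},{"dx":-0.156,"dy":-0.151,"dz":0.03,"ax":0,"ay":0,"az":6,"fingers":90},{"dx":-0.312,"dy":-0.3026,"dz":0.10,"ax":0,"ay":0,"az":11,"fingers":90},{"dx":-0.312,"dy":-0.3026,"dz":0.10,"ax":0,"ay":0,"az":11,"fingers":90},{"dx":-0.312,"dy":-0.3026,"dz":0.10,"ax":0,"ay":0,"az":11,"fingers":90},{"dx":-0.312,"dy":-0.3026,"dz":0.10,"ax":0,"ay":0,"az":11,"fingers":90},{"dx":-0.312,"dy":-0.3026,"dz":0.10,"ax":0,"ay":0,"az":11,"fingers":90},{"dx":-0.312,"dy":-0.3026,"dz":0.10,"ax":0,"ay":0,"az":11,"fingers":90},{"dx":-0.312,"dy":-0.3026,"dz":0.10,"ax":0,"ay":0,"az":11,"fingers":90}]'; python3 - <<'E'
from h import *
plan(.4215,.1265,.13,160)
c=calibration('wrist'); im=grab_frame('wrist')[:,:,::-1].copy()
cv2.imwrite('pics/w1.png',im)
for n,p in dict(d=(.4215,.1265,.074),a=(.393,.1965,.038),b=(.391,.283,.05),c=(.398,.356,.062)).items(): print(n,proj(c,[p]),proj(c,[(p[0],p[1],0)]))
E
```

```text
time: 1.78
tool_pos: [0.4225, 0.1286, 0.1317]
ee_rot: [[-0.942, 0.336, 0.0], [0.336, 0.942, 0.0], [-0.0, 0.0, -1.0]]
force: [0.1, -0.0, -0.4]
opening: 0.0552
dx 0.0002 dy -0.0023 dz 0.0017 az 0.4 | yaw 160.4 t 1.77 open 0.0552 tcp [0.4225 0.1286 0.1317] tilt 0.03
d [[315.03100336 212.06485537]] [[315.65209261 185.41345793]]
a [[383.89098329 138.81927743]] [[374.90571583 134.25922926]]
b [[499.17205113  98.32083165]] [[465.510188    99.61445955]]
c [[620.38991565  69.56299462]] [[548.84028327  78.08065868]]
```

View pics/w1.png

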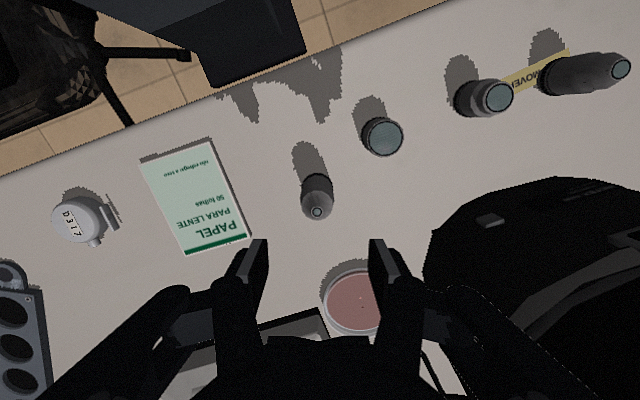

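The wrist view shows d's tip at (317,212), a at (383,137), b at (498,97) and c's nose at (620,69). All are within about 2 px of my predictions, so the positions hold. I still need to check whether the petri dish at (355,298) is clear of the fingers.

```bash
python3 - <<'E'
from h import *
np.set_printoptions(precision=4,suppress=True)
c=calibration('wrist')
for n,p,z in [('d',(317,212),.074),('a',(383,136.5),.038),('b',(498,97),.05),('c',(621,69),.062),('petri near edge',(350,264),.01),('petri L',(322,295),.01),('timer',(75,218),.015)]: print(n,onz(c,*p,z))
R=observe()['ee_rot'];t=observe()['tool_pos']
print((R.T@(onz(c,350,264,.01)-t)))
plan(.422,.1275,.0095,160)
E
```

```text
d [0.422 0.128 0.074]
a [0.3909 0.1964 0.038 ]
b [0.3897 0.2824 0.05  ]
c [0.3976 0.3565 0.062 ]
petri near edge [0.5126 0.1327 0.01  ]
petri L [0.5393 0.0918 0.01  ]
timer [ 0.3697 -0.105   0.015 ]
[-0.0835  0.0339  0.1218]
dx 0.0001 dy -0.0013 dz 0.1223 az 0.4 | yaw 160.4 t 1.82 open 0.0554 tcp [0.4225 0.1287 0.1318] tilt 0.04
```

```bash
python3 -m handwheel '[{"dx":0,"dy":-0.001,"dz":0.05,"ax":0,"ay":0,"az":0,"fingers":90},{"dx":0,"dy":-0.001,"dz":0.09,"ax":0,"ay":0,"az":0,"fingers":90},{"dx":0,"dy":-0.001,"dz":0.11,"ax":0,"ay":0,"az":0,"fingers":90},{"dx":0,"dy":-0.001,"dz":0.119,"ax":0,"ay":0,"az":0,"fingers":90},{"dx":0,"dy":-0.001,"dz":0.119,"ax":0,"ay":0,"az":0,"fingers":90},{"dx":0,"dy":-0.001,"dz":0.119,"ax":0,"ay":0,"az":0,"fingers":90}]' 30
python3 - <<'E'
from h import *
plan(.422,.1275,.013,160)
cv2.imwrite('pics/w2.png',grab_frame('wrist')[:,:,::-1]); cv2.imwrite('pics/s2.png',cv2.resize(grab_frame('side')[180:340,250:450,::-1],None,fx=4,fy=3.7))
E
```

```text
time: 2.58
tool_pos: [0.4232, 0.127, 0.0133]
ee_rot: [[-0.942, 0.336, 0.001], [0.336, 0.942, 0.0], [-0.001, 0.001, -1.0]]
force: [-0.2, 0.3, 0.4]
opening: 0.0551
dx 0.0013 dy 0.0000 dz 0.0003 az 0.4 | yaw 160.4 t 2.58 open 0.0551 tcp [0.4232 0.127  0.0133] tilt 0.09
```

View pics/w2.png

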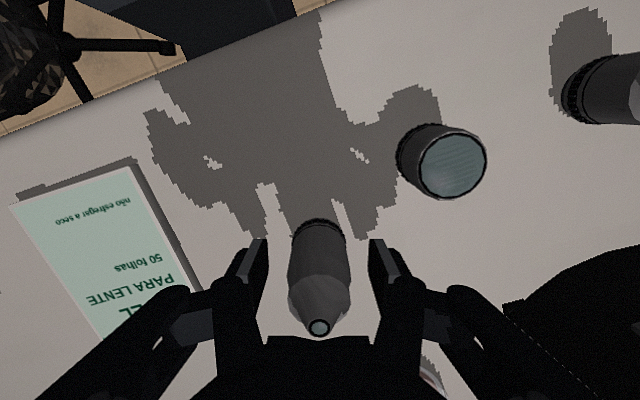

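View pics/s2.png

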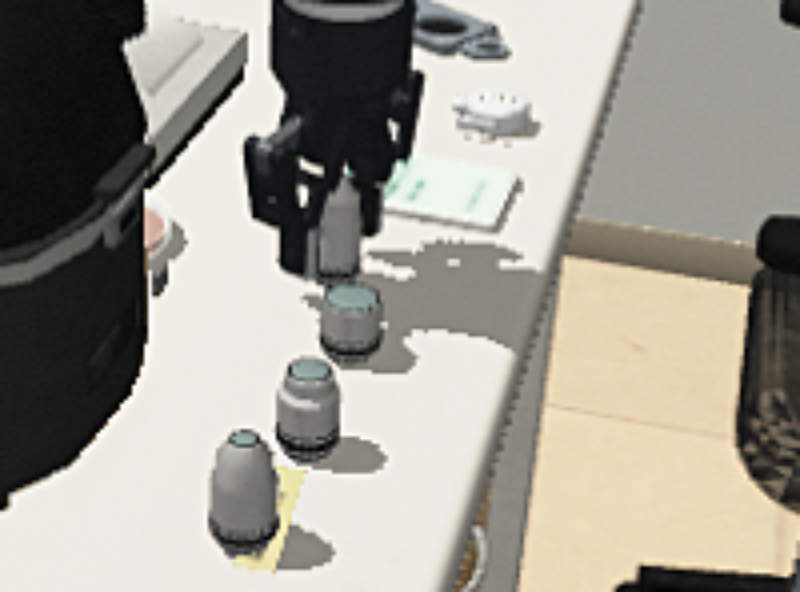

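In the wrist view d sits centred between the pads, with its tip at (318,328). Closing.

```bash
python3 -m handwheel '[{"dx":0,"dy":0,"dz":0,"ax":0,"ay":0,"az":0,"fingers":120},{"dx":0,"dy":0,"dz":0,"ax":0,"ay":0,"az":0,"fingers":150},{"dx":0,"dy":0,"dz":0,"ax":0,"ay":0,"az":0,"fingers":170},{"dx":0,"dy":0,"dz":0,"ax":0,"ay":0,"az":0,"fingers":255},{"dx":0,"dy":0,"dz":0,"ax":0,"ay":0,"az":0,"fingers":255},{"dx":0,"dy":0,"dz":0,"ax":0,"ay":0,"az":0,"fingers":255}]' 40
python3 - <<'E'
from h import *
plan(.422,.1275,.013,160)
plan(.422,.1275,.09,160)
E
```

```text
time: 3.42
tool_pos: [0.4227, 0.1266, 0.0126]
ee_rot: [[-0.942, 0.337, 0.0], [0.337, 0.942, 0.0], [-0.0, 0.0, -1.0]]
force: [-1.1, -0.6, 6.1]
opening: 0.0288
dx 0.0010 dy 0.0006 dz -0.0004 az 0.3 | yaw 160.3 t 3.42 open 0.0288 tcp [0.4227 0.1266 0.0126] tilt 0.02
dx 0.0009 dy 0.0006 dz -0.0774 az 0.3 | yaw 160.3 t 3.42 open 0.0288 tcp [0.4227 0.1266 0.0126] tilt 0.02
```

```bash
python3 -m handwheel '[{"dx":0,"dy":0,"dz":-0.01,"ax":0,"ay":0,"az":0,"fingers":255},{"dx":0.005,"dy":0,"dz":-0.03,"ax":0,"ay":0,"az":0,"fingers":255},{"dx":0.015,"dy":0,"dz":-0.06,"ax":0,"ay":0,"az":3,"fingers":255},{"dx":0.025,"dy":0,"dz":-0.09,"ax":0,"ay":0,"az":6,"fingers":255},{"dx":0.03,"dy":0,"dz":-0.105,"ax":0,"ay":0,"az":10,"fingers":255},{"dx":0.03,"dy":0,"dz":-0.105,"ax":0,"ay":0,"az":10,"fingers":255},{"dx":0.03,"dy":0,"dz":-0.105,"ax":0,"ay":0,"az":10,"fingers":255}]'
python3 - <<'E'
from h import *
print(observe()['force'])
plan(.37,-.08,.12,150)
plan(.578,-.3295,.12,150)
cv2.imwrite('pics/s3.png',grab_frame('side')[:,:,::-1]);cv2.imwrite('pics/w3.png',grab_frame('wrist')[:,:,::-1])
E
```

```text
time: 4.3
tool_pos: [0.3941, 0.1365, 0.1169]
ee_rot: [[-0.87, 0.494, -0.0], [0.494, 0.87, -0.0], [0.0, -0.0, -1.0]]
force: [-0.5, 0.2, -1.7]
opening: 0.029
[-0.49391122  0.19779786 -1.72724889]
dx -0.0859 dy -0.2002 dz -0.0031 az 0.4 | yaw 150.4 t 4.30 open 0.0290 tcp [0.3941 0.1365 0.1169] tilt 0.03
dx -0.3899 dy -0.3146 dz -0.0031 az 0.4 | yaw 150.4 t 4.30 open 0.0290 tcp [0.3941 0.1365 0.1169] tilt 0.03
```

View pics/s3.png

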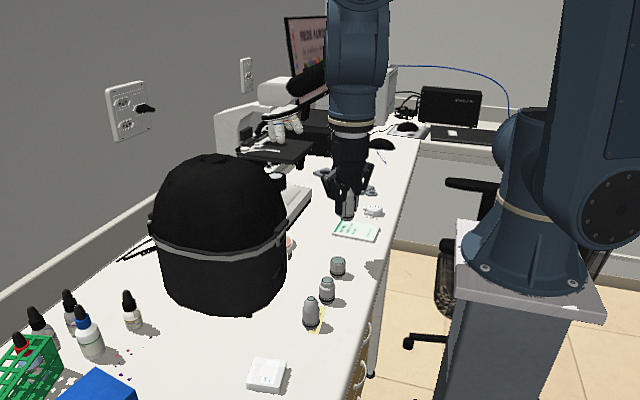

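View pics/w3.png

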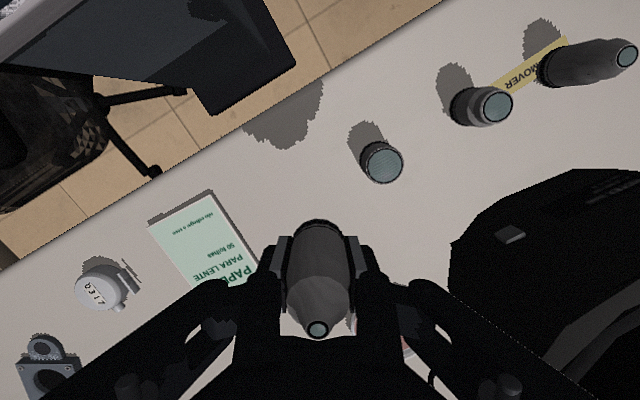

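```bash
python3 -m handwheel '[{"dx":0,"dy":-0.025,"dz":-0.005,"ax":0,"ay":0,"az":0,"fingers":255},{"dx":0,"dy":-0.065,"dz":-0.005,"ax":0,"ay":0,"az":0,"fingers":255},{"dx":0,"dy":-0.10,"dz":-0.005,"ax":0,"ay":0,"az":0,"fingers":255},{"dx":-0.024,"dy":-0.141,"dz":-0.005,"ax":0,"ay":0,"az":0,"fingers":255},{"dx":-0.048,"dy":-0.182,"dz":-0.005,"ax":0,"ay":0,"az":0,"fingers":255},{"dx":-0.072,"dy":-0.224,"dz":-0.005,"ax":0,"ay":0,"az":0,"fingers":255},{"dx":-0.094,"dy":-0.265,"dz":-0.005,"ax":0,"ay":0,"az":0,"fingers":255},{"dx":-0.13,"dy":-0.278,"dz":-0.005,"ax":0,"ay":0,"az":0,"fingers":255},{"dx":-0.17,"dy":-0.293,"dz":-0.005,"ax":0,"ay":0,"az":0,"fingers":255},{"dx":-0.21,"dy":-0.305,"dz":-0.005,"ax":0,"ay":0,"az":0,"fingers":255},{"dx":-0.23,"dy":-0.313,"dz":-0.005,"ax":0,"ay":0,"az":0,"fingers":255},{"dx":-0.23,"dy":-0.313,"dz":-0.005,"ax":0,"ay":0,"az":0,"fingers":255}]'
python3 - <<'E'
from h import *
np.set_printoptions(precision=4,suppress=True)
print(observe()['joint_pos'])
plan(.578,-.3295,.12,150)
c=calibration('wrist')
print(proj(c,[(.4422,-.251,.01),(.487,-.2767,.01),(.5326,-.303,.01),(.5778,-.3295,.01)]))
cv2.imwrite('pics/w4.png',grab_frame('wrist')[:,:,::-1]);cv2.imwrite('pics/sc4.png',grab_frame('scene')[:,:,::-1])
E
```

```text
time: 5.9
tool_pos: [0.4394, -0.25, 0.1212]
ee_rot: [[-0.869, 0.495, -0.001], [0.495, 0.869, 0.001], [0.001, -0.0, -1.0]]
force: [-0.4, -0.6, -1.3]
opening: 0.0293
[-0.5171  0.2732 -0.2394  1.0596 -0.0001  0.001 ]
dx -0.1598 dy -0.0005 dz 0.0010 az 0.3 | yaw 150.3 t 5.90 open 0.0293 tcp [ 0.4394 -0.25    0.1212] tilt 0.08
[[318.3537 194.7793]
 [318.1953 244.3631]
 [317.9345 289.5547]
 [317.3635 330.0231]]
```

View pics/w4.png

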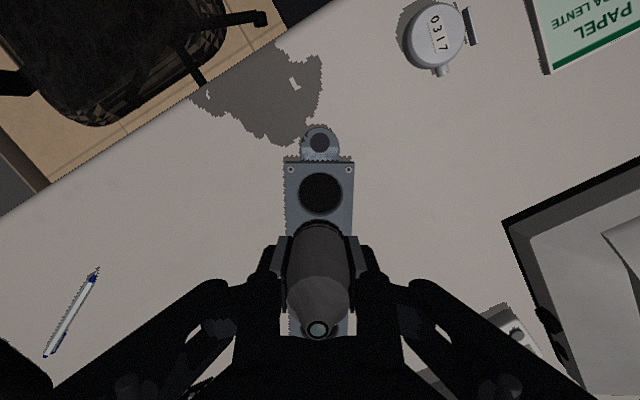

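View pics/sc4.png

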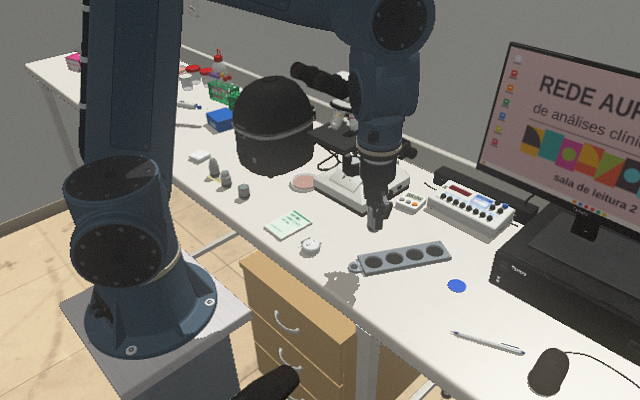

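Pocket_1 is seen at (320,194) against a predicted (318,195), so the stand position is good to 1–2 mm. I'll check obstacles near pocket_4 and then go there.

```bash
python3 - <<'E'
from h import *
np.set_printoptions(precision=3,suppress=True)
s=calibration('scene')
for p in [(492,278),(427,208),(497,238),(640,335),(397,206),(426,212)]: print(p,onz(s,*p,0))
plan(.5783,-.3287,.10,150)
E
```

```text
(492, 278) [ 0.602 -0.473  0.   ]
(427, 208) [ 0.72  -0.204  0.   ]
(497, 238) [ 0.739 -0.407  0.   ]
(640, 335) [ 0.667 -0.772  0.   ]
(397, 206) [ 0.669 -0.139  0.   ]
(426, 212) [ 0.703 -0.213  0.   ]
dx -0.1610 dy -0.0003 dz 0.0213 az 0.3 | yaw 150.3 t 6.00 open 0.0290 tcp [ 0.439 -0.249  0.122] tilt 0.09
```

```bash
python3 -m handwheel '[{"dx":-0.02,"dy":0,"dz":0,"ax":0,"ay":0,"az":0,"fingers":255},{"dx":-0.055,"dy":0,"dz":0,"ax":0,"ay":0,"az":0,"fingers":255},{"dx":-0.095,"dy":0,"dz":0,"ax":0,"ay":0,"az":0,"fingers":255},{"dx":-0.13,"dy":0,"dz":0,"ax":0,"ay":0,"az":0,"fingers":255},{"dx":-0.152,"dy":0,"dz":0.01,"ax":0,"ay":0,"az":0,"fingers":255},{"dx":-0.161,"dy":0,"dz":0.03,"ax":0,"ay":0,"az":0,"fingers":255},{"dx":-0.161,"dy":0,"dz":0.055,"ax":0,"ay":0,"az":0,"fingers":255},{"dx":-0.161,"dy":0,"dz":0.075,"ax":0,"ay":0,"az":0,"fingers":255},{"dx":-0.161,"dy":0,"dz":0.085,"ax":0,"ay":0,"az":0,"fingers":255},{"dx":-0.161,"dy":0,"dz":0.085,"ax":0,"ay":0,"az":0,"fingers":255},{"dx":-0.161,"dy":0,"dz":0.085,"ax":0,"ay":0,"az":0,"fingers":255}]'
python3 - <<'E'
from h import *
np.set_printoptions(precision=4,suppress=True)
plan(.5783,-.3287,.0168,150)
cv2.imwrite('pics/w5.png',cv2.resize(grab_frame('wrist')[100:400,180:460,::-1],None,fx=2,fy=2));cv2.imwrite('pics/sc5.png',cv2.resize(grab_frame('scene')[210:300,340:480,::-1],None,fx=5,fy=5))
cv2.imwrite('pics/sd5.png',cv2.resize(grab_frame('side')[130:210,280:390,::-1],None,fx=6,fy=6))
E
```

```text
time: 7.38
tool_pos: [0.5794, -0.3289, 0.0382]
ee_rot: [[-0.869, 0.495, 0.001], [0.495, 0.869, -0.001], [-0.001, 0.0, -1.0]]
force: [-1.1, 0.4, 0.1]
opening: 0.029
dx 0.0011 dy -0.0004 dz 0.0214 az 0.3 | yaw 150.3 t 7.38 open 0.0290 tcp [ 0.5794 -0.3289  0.0382] tilt 0.06
```

View pics/w5.png

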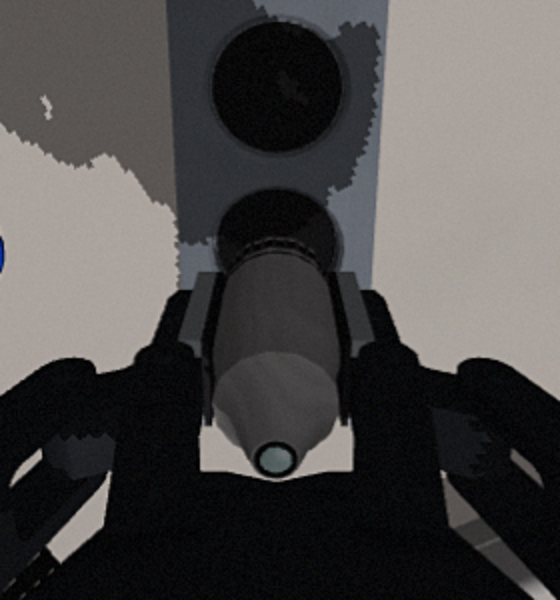

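View pics/sc5.png

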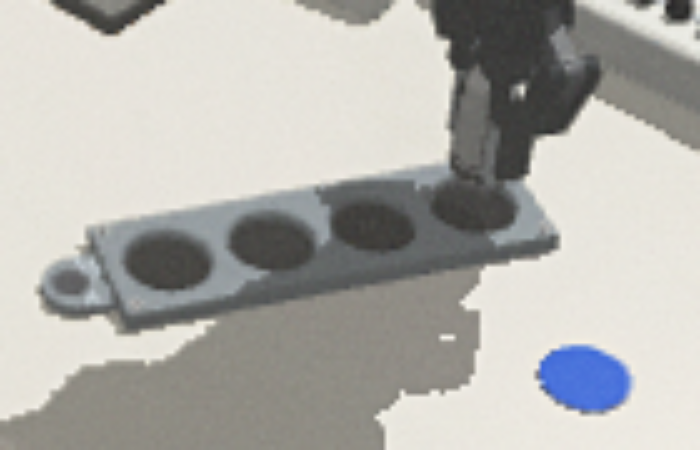

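View pics/sd5.png

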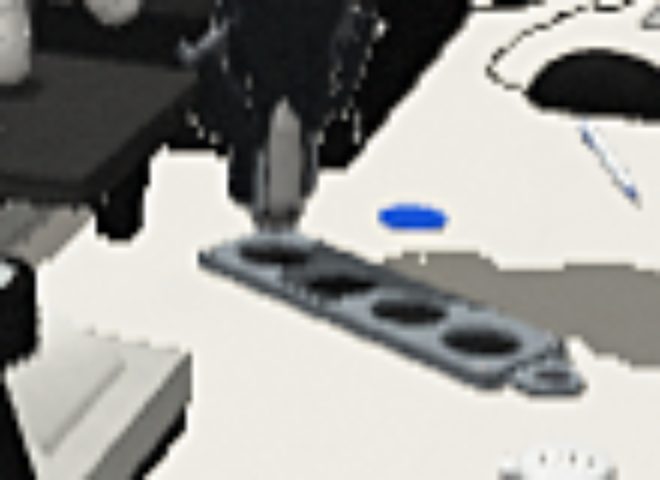

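d hangs upright over the dark grey pocket next to the stand's far end (wrist crop (278,240)). The blue disc is off to the left and not involved. Lowering.

```bash
python3 -m handwheel '[{"dx":0.001,"dy":0.001,"dz":0.007,"ax":0,"ay":0,"az":0,"fingers":255},{"dx":0.001,"dy":0.001,"dz":0.013,"ax":0,"ay":0,"az":0,"fingers":255},{"dx":0.001,"dy":0.001,"dz":0.018,"ax":0,"ay":0,"az":0,"fingers":255},{"dx":0.001,"dy":0.001,"dz":0.02,"ax":0,"ay":0,"az":0,"fingers":255},{"dx":0.001,"dy":0.001,"dz":0.021,"ax":0,"ay":0,"az":0,"fingers":255},{"dx":0.001,"dy":0.001,"dz":0.021,"ax":0,"ay":0,"az":0,"fingers":255}]'
python3 - <<'E'
from h import *
print(observe()['force'])
plan(.5783,-.3287,.0166,150)
E
```

```text
time: 8.28
tool_pos: [0.5787, -0.3275, 0.0167]
ee_rot: [[-0.869, 0.495, 0.0], [0.495, 0.869, -0.0], [-0.0, -0.0, -1.0]]
force: [-2.6, 1.6, 4.8]
opening: 0.029
[-2.62780652  1.61274851  4.84812877]
dx -0.0002 dy -0.0013 dz 0.0001 az 0.3 | yaw 150.3 t 8.28 open 0.0290 tcp [ 0.5787 -0.3275  0.0167] tilt 0.01
```

```bash
python3 -m handwheel '[{"dx":0,"dy":0,"dz":0,"ax":0,"ay":0,"az":0,"fingers":150},{"dx":0,"dy":0,"dz":0,"ax":0,"ay":0,"az":0,"fingers":125},{"dx":0,"dy":0,"dz":0,"ax":0,"ay":0,"az":0,"fingers":100},{"dx":0,"dy":0,"dz":0,"ax":0,"ay":0,"az":0,"fingers":90},{"dx":0,"dy":0,"dz":0,"ax":0,"ay":0,"az":0,"fingers":90},{"dx":0,"dy":0,"dz":-0.03,"ax":0,"ay":0,"az":0,"fingers":90},{"dx":0,"dy":0,"dz":-0.08,"ax":0,"ay":0,"az":0,"fingers":90},{"dx":0.02,"dy":0,"dz":-0.10,"ax":0,"ay":0,"az":0,"fingers":90},{"dx":0.08,"dy":0,"dz":-0.11,"ax":0,"ay":0,"az":0,"fingers":90},{"dx":0.14,"dy":0,"dz":-0.11,"ax":0,"ay":0,"az":0,"fingers":90},{"dx":0.14,"dy":0,"dz":-0.11,"ax":0,"ay":0,"az":0,"fingers":90},{"dx":0.14,"dy":0,"dz":-0.11,"ax":0,"ay":0,"az":0,"fingers":90}]'
python3 - <<'E'
from h import *
print(observe()['force'])
plan(.345,-.14,.13,150)
plan(.345,.05,.13,150)
plan(.345,.30,.13,165)
plan(.397,.3565,.13,165)
c=calibration('wrist');print(proj(c,[(.5783,-.3285,.078)]))
cv2.imwrite('pics/w6.png',grab_frame('wrist')[:,:,::-1]);cv2.imwrite('pics/sc6.png',cv2.resize(grab_frame('scene')[200:300,340:480,::-1],None,fx=5,fy=5))
E
```

```text
time: 9.78
tool_pos: [0.4575, -0.2584, 0.1269]
ee_rot: [[-0.869, 0.495, 0.001], [0.495, 0.869, -0.001], [-0.001, 0.0, -1.0]]
force: [0.9, -0.3, 0.5]
opening: 0.0556
[ 0.86981272 -0.2624125   0.47658253]
dx 0.1564 dy 0.0472 dz -0.0033 az 0.3 | yaw 150.3 t 9.78 open 0.0556 tcp [ 0.4575 -0.2584  0.1269] tilt 0.08
dx 0.2505 dy 0.2123 dz -0.0035 az 0.3 | yaw 150.3 t 9.78 open 0.0556 tcp [ 0.4575 -0.2584  0.1269] tilt 0.08
dx 0.3742 dy 0.4295 dz -0.0036 az -14.7 | yaw 150.3 t 9.78 open 0.0556 tcp [ 0.4575 -0.2584  0.1269] tilt 0.08
dx 0.3570 dy 0.5044 dz -0.0036 az -14.7 | yaw 150.3 t 9.78 open 0.0556 tcp [ 0.4575 -0.2584  0.1269] tilt 0.08
[[316.62147211 365.18229357]]
```

View pics/w6.png

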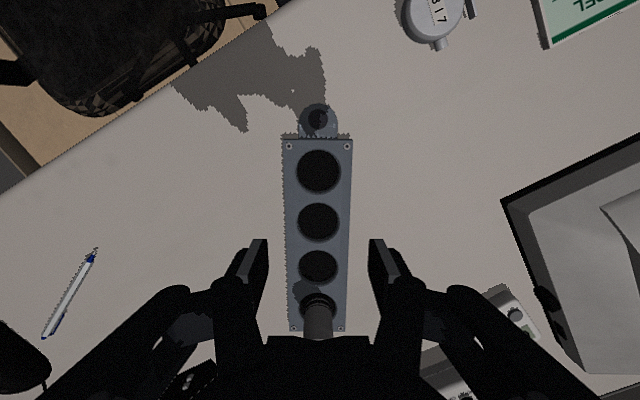

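View pics/sc6.png

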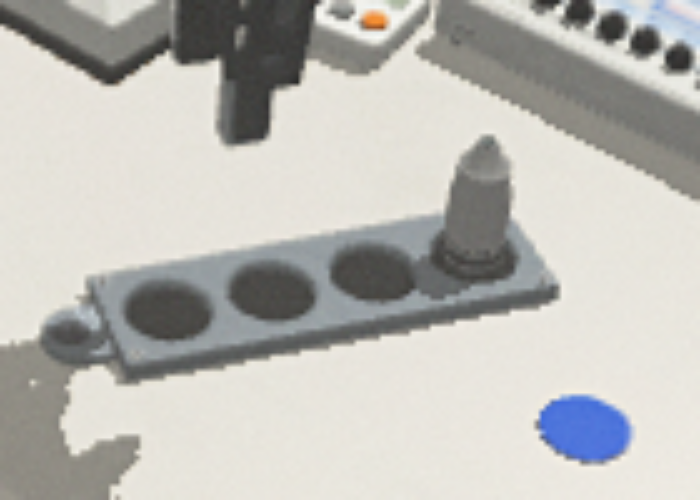

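d stands upright and centred in pocket_4: scene crop (480,240), wrist (318,315). On to c.

```bash
python3 - <<'E'
from h import *
np.set_printoptions(precision=4,suppress=True)
c=calibration('wrist')
for p in [(318.5,171.5),(318.5,222),(318.2,268)]: print(onz(c,*p,.01))
E
python3 -m handwheel '[{"dx":0.03,"dy":0.009,"dz":0,"ax":0,"ay":0,"az":0,"fingers":90},{"dx":0.08,"dy":0.024,"dz":0,"ax":0,"ay":0,"az":0,"fingers":90},{"dx":0.13,"dy":0.039,"dz":0,"ax":0,"ay":0,"az":0,"fingers":90},{"dx":0.156,"dy":0.047,"dz":0,"ax":0,"ay":0,"az":0,"fingers":90},{"dx":0.187,"dy":0.102,"dz":0,"ax":0,"ay":0,"az":0,"fingers":90},{"dx":0.219,"dy":0.157,"dz":0,"ax":0,"ay":0,"az":0,"fingers":90},{"dx":0.25,"dy":0.212,"dz":0,"ax":0,"ay":0,"az":0,"fingers":90},{"dx":0.28,"dy":0.264,"dz":0,"ax":0,"ay":0,"az":-4,"fingers":90},{"dx":0.311,"dy":0.318,"dz":0,"ax":0,"ay":0,"az":-8,"fingers":90},{"dx":0.342,"dy":0.373,"dz":0,"ax":0,"ay":0,"az":-12,"fingers":90},{"dx":0.374,"dy":0.4295,"dz":0,"ax":0,"ay":0,"az":-14.7,"fingers":90},{"dx":0.374,"dy":0.4295,"dz":0,"ax":0,"ay":0,"az":-14.7,"fingers":90}]'
python3 - <<'E'
from h import *
np.set_printoptions(precision=4,suppress=True)
plan(.3975,.3565,.13,165)
E
```

```text
[ 0.4431 -0.2495  0.01  ]
[ 0.4874 -0.2747  0.01  ]
[ 0.5325 -0.3007  0.01  ]
time: 11.38
tool_pos: [0.3452, 0.3041, 0.1261]
ee_rot: [[-0.967, 0.254, 0.0], [0.254, 0.967, 0.001], [-0.0, 0.001, -1.0]]
force: [-0.2, -1.0, -0.1]
opening: 0.0555
dx -0.0373 dy 0.0640 dz -0.0038 az 0.3 | yaw 165.3 t 11.38 open 0.0555 tcp [0.3452 0.3041 0.1261] tilt 0.05
```

```bash
python3 -m handwheel '[{"dx":-0.0185,"dy":0.032,"dz":0,"ax":0,"ay":0,"az":0,"fingers":90},{"dx":-0.0373,"dy":0.064,"dz":0,"ax":0,"ay":0,"az":0,"fingers":90},{"dx":-0.0373,"dy":0.064,"dz":0,"ax":0,"ay":0,"az":0,"fingers":90},{"dx":-0.0373,"dy":0.064,"dz":0,"ax":0,"ay":0,"az":0,"fingers":90}]'
python3 - <<'E'
from h import *
plan(.3975,.3565,.011,165)
c=calibration('wrist');cv2.imwrite('pics/w7.png',grab_frame('wrist')[:,:,::-1])
print(proj(c,[(.3975,.3565,.062)]))
E
```

```text
time: 11.88
tool_pos: [0.3974, 0.3519, 0.1259]
ee_rot: [[-0.966, 0.259, -0.001], [0.259, 0.966, -0.001], [0.0, -0.001, -1.0]]
force: [0.1, 0.3, -0.7]
opening: 0.0554
dx 0.0011 dy 0.0046 dz 0.1149 az -0.0 | yaw 165.0 t 11.88 open 0.0554 tcp [0.3974 0.3519 0.1259] tilt 0.05
[[324.03520558 208.1042436 ]]
```

View pics/w7.png

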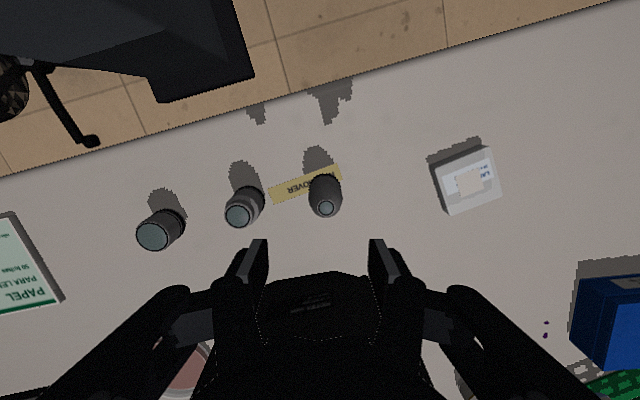

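```bash
python3 -m handwheel '[{"dx":0,"dy":0,"dz":0.02,"ax":0,"ay":0,"az":0,"fingers":90},{"dx":0,"dy":0,"dz":0.02,"ax":0,"ay":0,"az":0,"fingers":90}]'
python3 - <<'E'
from h import *
plan(.398,.3575,.011,165)
E
```

```text
time: 12.18
tool_pos: [0.3964, 0.3513, 0.1056]
ee_rot: [[-0.966, 0.259, -0.002], [0.259, 0.966, -0.001], [0.001, -0.002, -1.0]]
force: [0.1, 0.3, 0.7]
opening: 0.0551
dx -0.0000 dy 0.0066 dz 0.0946 az 0.0 | yaw 165.0 t 12.18 open 0.0551 tcp [0.3964 0.3513 0.1056] tilt 0.12
```

```bash
python3 -m handwheel '[{"dx":0,"dy":0.006,"dz":0.015,"ax":0,"ay":0,"az":0,"fingers":90},{"dx":0,"dy":0.006,"dz":0.05,"ax":0,"ay":0,"az":0,"fingers":90},{"dx":0,"dy":0.006,"dz":0.08,"ax":0,"ay":0,"az":0,"fingers":90},{"dx":0,"dy":0.006,"dz":0.094,"ax":0,"ay":0,"az":0,"fingers":90},{"dx":0,"dy":0.006,"dz":0.094,"ax":0,"ay":0,"az":0,"fingers":90},{"dx":0,"dy":0.006,"dz":0.094,"ax":0,"ay":0,"az":0,"fingers":90}]'
python3 - <<'E'
from h import *
plan(.398,.3575,.011,165)
cv2.imwrite('pics/w8.png',grab_frame('wrist')[:,:,::-1])
E
```

```text
time: 12.92
tool_pos: [0.3994, 0.3587, 0.0134]
ee_rot: [[-0.966, 0.258, 0.001], [0.258, 0.966, 0.001], [-0.001, 0.001, -1.0]]
force: [0.5, -0.7, 0.2]
opening: 0.055
dx 0.0011 dy -0.0015 dz 0.0024 az 0.0 | yaw 165.0 t 12.93 open 0.0550 tcp [0.3994 0.3587 0.0134] tilt 0.09
```

View pics/w8.png

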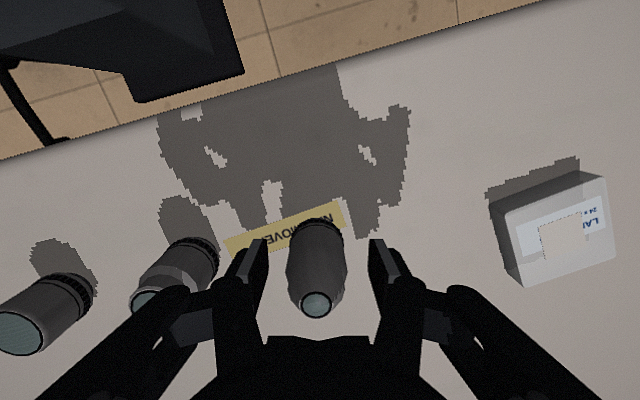

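c is centred between the pads (lens at (316,304)), and b at (150,300) is clear of the left finger. Closing.

```bash
python3 -m handwheel '[{"dx":0,"dy":0,"dz":0.002,"ax":0,"ay":0,"az":0,"fingers":120},{"dx":0,"dy":0,"dz":0.002,"ax":0,"ay":0,"az":0,"fingers":150},{"dx":0,"dy":0,"dz":0.002,"ax":0,"ay":0,"az":0,"fingers":170},{"dx":0,"dy":0,"dz":0.002,"ax":0,"ay":0,"az":0,"fingers":255},{"dx":0,"dy":0,"dz":0.002,"ax":0,"ay":0,"az":0,"fingers":255},{"dx":0,"dy":0,"dz":0.002,"ax":0,"ay":0,"az":0,"fingers":255}]' 40
python3 - <<'E'
from h import *
plan(.398,.3575,.011,165)
plan(.345,.28,.12,150)
plan(.345,.05,.12,150)
E
```

```text
time: 13.72
tool_pos: [0.3989, 0.3582, 0.0107]
ee_rot: [[-0.966, 0.258, 0.0], [0.258, 0.966, 0.0], [-0.0, 0.0, -1.0]]
force: [-1.0, -1.2, 6.3]
opening: 0.029
dx 0.0007 dy -0.0009 dz -0.0003 az 0.0 | yaw 165.0 t 13.72 open 0.0290 tcp [0.3989 0.3582 0.0107] tilt 0.02
dx 0.0319 dy -0.0894 dz -0.1093 az 15.0 | yaw 165.0 t 13.72 open 0.0290 tcp [0.3989 0.3582 0.0107] tilt 0.02
dx -0.0275 dy -0.3116 dz -0.1094 az 15.0 | yaw 165.0 t 13.72 open 0.0290 tcp [0.3989 0.3582 0.0107] tilt 0.02
```

```bash
python3 -m handwheel '[{"dx":0,"dy":0,"dz":-0.01,"ax":0,"ay":0,"az":0,"fingers":255},{"dx":0,"dy":0,"dz":-0.03,"ax":0,"ay":0,"az":0,"fingers":255},{"dx":0.003,"dy":0,"dz":-0.065,"ax":0,"ay":0,"az":0,"fingers":255},{"dx":0.01,"dy":-0.01,"dz":-0.098,"ax":0,"ay":0,"az":0,"fingers":255},{"dx":0.02,"dy":-0.04,"dz":-0.11,"ax":0,"ay":0,"az":3,"fingers":255},{"dx":0.032,"dy":-0.085,"dz":-0.11,"ax":0,"ay":0,"az":6,"fingers":255},{"dx":0.021,"dy":-0.13,"dz":-0.11,"ax":0,"ay":0,"az":9,"fingers":255},{"dx":0.009,"dy":-0.175,"dz":-0.11,"ax":0,"ay":0,"az":12,"fingers":255},{"dx":-0.003,"dy":-0.22,"dz":-0.11,"ax":0,"ay":0,"az":15,"fingers":255},{"dx":-0.015,"dy":-0.265,"dz":-0.11,"ax":0,"ay":0,"az":15,"fingers":255},{"dx":-0.0275,"dy":-0.311,"dz":-0.11,"ax":0,"ay":0,"az":15,"fingers":255},{"dx":-0.0275,"dy":-0.311,"dz":-0.11,"ax":0,"ay":0,"az":15,"fingers":255}]'
python3 - <<'E'
from h import *
plan(.345,-.14,.12,150)
plan(.443,-.25,.12,150)
plan(.5325,-.302,.12,150)
cv2.imwrite('pics/w9.png',grab_frame('wrist')[:,:,::-1])
E
```

```text
time: 15.22
tool_pos: [0.345, 0.0482, 0.1209]
ee_rot: [[-0.864, 0.504, 0.001], [0.504, 0.864, -0.0], [-0.001, 0.0, -1.0]]
force: [-0.3, 1.0, -0.8]
opening: 0.0289
dx -0.0948 dy -0.1626 dz 0.0010 az -0.2 | yaw 149.8 t 15.22 open 0.0289 tcp [0.345  0.0482 0.1209] tilt 0.05
dx -0.2348 dy -0.2083 dz 0.0011 az -0.2 | yaw 149.8 t 15.22 open 0.0289 tcp [0.345  0.0482 0.1209] tilt 0.05
dx -0.3383 dy -0.2081 dz 0.0012 az -0.2 | yaw 149.8 t 15.22 open 0.0289 tcp [0.345  0.0482 0.1209] tilt 0.05
```

View pics/w9.png

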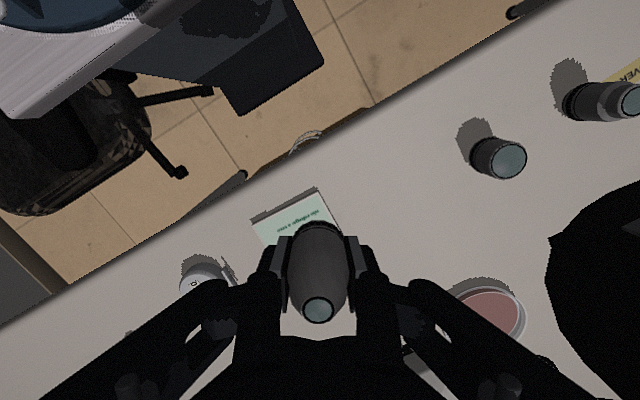

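c is held upright, lens at (318,310). Moving on to pocket_3.

```bash
python3 -m handwheel '[{"dx":-0.015,"dy":-0.025,"dz":0,"ax":0,"ay":0,"az":0,"fingers":255},{"dx":-0.04,"dy":-0.069,"dz":0,"ax":0,"ay":0,"az":0,"fingers":255},{"dx":-0.067,"dy":-0.115,"dz":0,"ax":0,"ay":0,"az":0,"fingers":255},{"dx":-0.095,"dy":-0.162,"dz":0,"ax":0,"ay":0,"az":0,"fingers":255},{"dx":-0.14,"dy":-0.177,"dz":0,"ax":0,"ay":0,"az":0,"fingers":255},{"dx":-0.187,"dy":-0.193,"dz":0,"ax":0,"ay":0,"az":0,"fingers":255},{"dx":-0.234,"dy":-0.208,"dz":0,"ax":0,"ay":0,"az":0,"fingers":255},{"dx":-0.28,"dy":-0.208,"dz":0,"ax":0,"ay":0,"az":0,"fingers":255},{"dx":-0.315,"dy":-0.208,"dz":0.01,"ax":0,"ay":0,"az":0,"fingers":255},{"dx":-0.338,"dy":-0.208,"dz":0.03,"ax":0,"ay":0,"az":0,"fingers":255},{"dx":-0.338,"dy":-0.208,"dz":0.045,"ax":0,"ay":0,"az":0,"fingers":255},{"dx":-0.338,"dy":-0.208,"dz":0.045,"ax":0,"ay":0,"az":0,"fingers":255}]'
python3 - <<'E'
from h import *
plan(.5325,-.302,.0147,150)
cv2.imwrite('pics/w10.png',cv2.resize(grab_frame('wrist')[100:400,180:460,::-1],None,fx=2,fy=2))
E
```

```text
time: 16.77
tool_pos: [0.5333, -0.2968, 0.0742]
ee_rot: [[-0.867, 0.498, -0.002], [0.498, 0.867, 0.001], [0.003, 0.0, -1.0]]
force: [-0.3, -0.4, 0.0]
opening: 0.0286
dx -0.0020 dy -0.0049 dz 0.0595 az 0.1 | yaw 150.1 t 16.77 open 0.0286 tcp [ 0.5333 -0.2968  0.0742] tilt 0.15
```

View pics/w10.png

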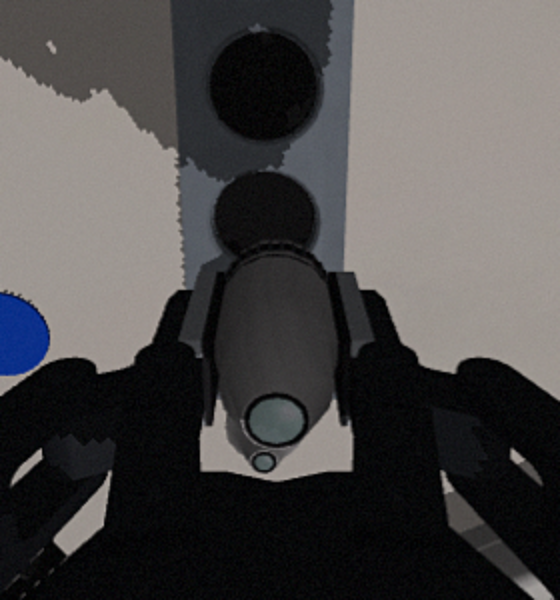

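The tool sits about 5 mm to the right of the row, which matches the readout. I'll correct that while lowering.

```bash
python3 -m handwheel '[{"dx":-0.001,"dy":-0.005,"dz":0.01,"ax":0,"ay":0,"az":0,"fingers":255},{"dx":-0.001,"dy":-0.005,"dz":0.025,"ax":0,"ay":0,"az":0,"fingers":255},{"dx":-0.001,"dy":-0.005,"dz":0.036,"ax":0,"ay":0,"az":0,"fingers":255},{"dx":-0.001,"dy":-0.005,"dz":0.04,"ax":0,"ay":0,"az":0,"fingers":255},{"dx":-0.001,"dy":-0.005,"dz":0.04,"ax":0,"ay":0,"az":0,"fingers":255}]'
python3 - <<'E'
from h import *
plan(.5325,-.302,.0147,150)
cv2.imwrite('pics/w11.png',cv2.resize(grab_frame('wrist')[100:400,180:460,::-1],None,fx=2,fy=2))
E
```

```text
time: 17.45
tool_pos: [0.5322, -0.3032, 0.0351]
ee_rot: [[-0.866, 0.499, -0.0], [0.499, 0.866, 0.0], [0.0, 0.0, -1.0]]
force: [0.0, 0.1, -0.7]
opening: 0.0283
dx 0.0003 dy 0.0012 dz 0.0204 az 0.0 | yaw 150.0 t 17.45 open 0.0283 tcp [ 0.5322 -0.3032  0.0351] tilt 0.03
```

View pics/w11.png

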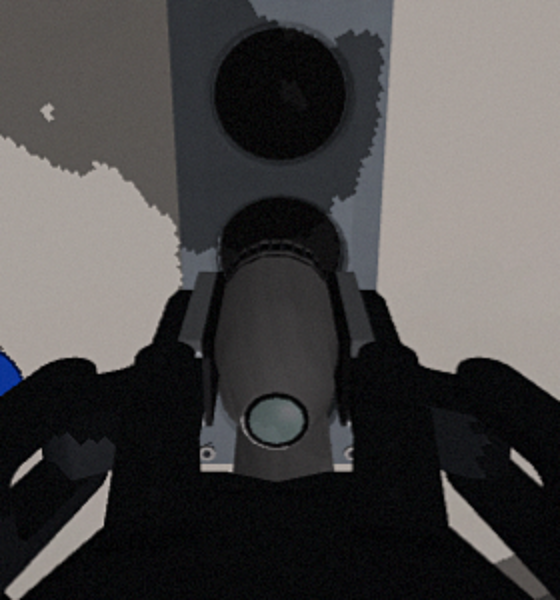

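```bash
python3 -m handwheel '[{"dx":0,"dy":0.0015,"dz":0.007,"ax":0,"ay":0,"az":0,"fingers":255},{"dx":0,"dy":0.0015,"dz":0.013,"ax":0,"ay":0,"az":0,"fingers":255},{"dx":0,"dy":0.0015,"dz":0.017,"ax":0,"ay":0,"az":0,"fingers":255},{"dx":0,"dy":0.0015,"dz":0.019,"ax":0,"ay":0,"az":0,"fingers":255},{"dx":0,"dy":0.0015,"dz":0.02,"ax":0,"ay":0,"az":0,"fingers":255},{"dx":0,"dy":0.0015,"dz":0.02,"ax":0,"ay":0,"az":0,"fingers":255}]'
python3 - <<'E'
from h import *
print(observe()['force'])
plan(.5325,-.302,.0147,150)
E
```

```text
time: 18.25
tool_pos: [0.5331, -0.302, 0.0153]
ee_rot: [[-0.866, 0.5, 0.0], [0.5, 0.866, -0.0], [-0.0, -0.0, -1.0]]
force: [0.0, 0.7, -1.7]
opening: 0.0286
[ 0.01768559  0.71266806 -1.74440551]
dx 0.0005 dy -0.0003 dz 0.0006 az 0.0 | yaw 150.0 t 18.25 open 0.0286 tcp [ 0.5331 -0.302   0.0153] tilt 0.00
```

```bash
python3 -m handwheel '[{"dx":0,"dy":0,"dz":0.001,"ax":0,"ay":0,"az":0,"fingers":255},{"dx":0,"dy":0,"dz":0.001,"ax":0,"ay":0,"az":0,"fingers":255}]'
```

```text
time: 18.5
tool_pos: [0.5333, -0.3021, 0.0147]
ee_rot: [[-0.866, 0.5, 0.001], [0.5, 0.866, -0.0], [-0.001, 0.0, -1.0]]
force: [-1.0, 1.4, 4.0]
opening: 0.0285
```

Contact force has risen to 4 N, so c is on the pad. Releasing and backing off straight up.

```bash
python3 -m handwheel '[{"dx":0,"dy":0,"dz":0,"ax":0,"ay":0,"az":0,"fingers":150},{"dx":0,"dy":0,"dz":0,"ax":0,"ay":0,"az":0,"fingers":125},{"dx":0,"dy":0,"dz":0,"ax":0,"ay":0,"az":0,"fingers":100},{"dx":0,"dy":0,"dz":0,"ax":0,"ay":0,"az":0,"fingers":90},{"dx":0,"dy":0,"dz":0,"ax":0,"ay":0,"az":0,"fingers":90},{"dx":0,"dy":0,"dz":-0.03,"ax":0,"ay":0,"az":0,"fingers":90},{"dx":0,"dy":0,"dz":-0.08,"ax":0,"ay":0,"az":0,"fingers":90},{"dx":0.02,"dy":0,"dz":-0.10,"ax":0,"ay":0,"az":0,"fingers":90},{"dx":0.06,"dy":0,"dz":-0.11,"ax":0,"ay":0,"az":0,"fingers":90},{"dx":0.09,"dy":0,"dz":-0.11,"ax":0,"ay":0,"az":0,"fingers":90},{"dx":0.09,"dy":0,"dz":-0.11,"ax":0,"ay":0,"az":0,"fingers":90}]'
python3 - <<'E'
from h import *
plan(.345,-.14,.12,150)
plan(.345,.05,.12,150)
plan(.345,.25,.12,165)
plan(.39,.2825,.12,165)
cv2.imwrite('pics/w12.png',grab_frame('wrist')[:,:,::-1]);cv2.imwrite('pics/sc12.png',cv2.resize(grab_frame('scene')[200:300,340:480,::-1],None,fx=5,fy=5))
E
```

```text
time: 19.88
tool_pos: [0.4539, -0.2563, 0.1248]
ee_rot: [[-0.866, 0.499, 0.0], [0.499, 0.866, -0.0], [-0.0, 0.0, -1.0]]
force: [0.4, -2.0, 0.3]
opening: 0.0551
dx 0.1524 dy 0.0464 dz 0.0048 az 0.0 | yaw 150.0 t 19.88 open 0.0551 tcp [ 0.4539 -0.2563  0.1248] tilt 0.00
dx 0.2473 dy 0.2110 dz 0.0048 az 0.0 | yaw 150.0 t 19.88 open 0.0551 tcp [ 0.4539 -0.2563  0.1248] tilt 0.00
dx 0.3472 dy 0.3842 dz 0.0048 az -15.0 | yaw 150.0 t 19.88 open 0.0551 tcp [ 0.4539 -0.2563  0.1248] tilt 0.00
dx 0.3245 dy 0.4349 dz 0.0048 az -15.0 | yaw 150.0 t 19.88 open 0.0551 tcp [ 0.4539 -0.2563  0.1248] tilt 0.00
```

View pics/sc12.png

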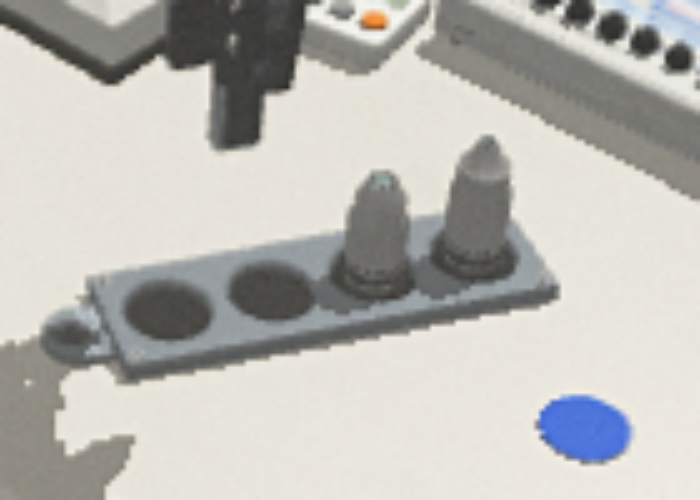

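View pics/w12.png

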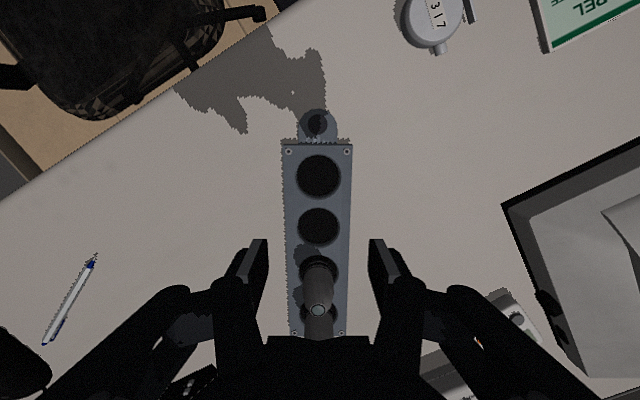

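c (scene crop (375,245)) and d stand upright in pockets 3 and 4. On to b.

```bash
python3 -m handwheel '[{"dx":0.03,"dy":0.009,"dz":0,"ax":0,"ay":0,"az":0,"fingers":90},{"dx":0.075,"dy":0.023,"dz":0,"ax":0,"ay":0,"az":0,"fingers":90},{"dx":0.12,"dy":0.037,"dz":0,"ax":0,"ay":0,"az":0,"fingers":90},{"dx":0.152,"dy":0.047,"dz":0,"ax":0,"ay":0,"az":0,"fingers":90},{"dx":0.183,"dy":0.102,"dz":0,"ax":0,"ay":0,"az":0,"fingers":90},{"dx":0.215,"dy":0.157,"dz":0,"ax":0,"ay":0,"az":0,"fingers":90},{"dx":0.247,"dy":0.211,"dz":0,"ax":0,"ay":0,"az":0,"fingers":90},{"dx":0.266,"dy":0.267,"dz":0,"ax":0,"ay":0,"az":-4,"fingers":90},{"dx":0.285,"dy":0.323,"dz":0,"ax":0,"ay":0,"az":-8,"fingers":90},{"dx":0.305,"dy":0.379,"dz":0,"ax":0,"ay":0,"az":-12,"fingers":90},{"dx":0.3245,"dy":0.435,"dz":0,"ax":0,"ay":0,"az":-15,"fingers":90},{"dx":0.3245,"dy":0.435,"dz":0,"ax":0,"ay":0,"az":-15,"fingers":90}]'
python3 -m handwheel '[{"dx":0,"dy":0,"dz":0.01,"ax":0,"ay":0,"az":0,"fingers":90},{"dx":0,"dy":0,"dz":0.02,"ax":0,"ay":0,"az":0,"fingers":90},{"dx":0,"dy":0,"dz":0.02,"ax":0,"ay":0,"az":0,"fingers":90}]'
python3 - <<'E'
from h import *
plan(.39,.2825,.010,165)
c=calibration('wrist');print(proj(c,[(.39,.2825,.05)]))
cv2.imwrite('pics/w13.png',grab_frame('wrist')[:,:,::-1])
E
```

```text
time: 21.48
tool_pos: [0.3922, 0.2858, 0.1237]
ee_rot: [[-0.967, 0.254, 0.0], [0.254, 0.967, 0.001], [0.0, 0.001, -1.0]]
force: [-0.6, -0.9, -0.0]
opening: 0.0552
time: 21.85
tool_pos: [0.3908, 0.2807, 0.1034]
ee_rot: [[-0.966, 0.26, -0.001], [0.26, 0.966, -0.001], [0.001, -0.001, -1.0]]
force: [0.4, -0.0, 0.2]
opening: 0.0553
dx 0.0012 dy 0.0017 dz 0.0934 az -0.1 | yaw 164.9 t 21.85 open 0.0553 tcp [0.3908 0.2807 0.1034] tilt 0.09
[[320.37664464 212.93422237]]
```

View pics/w13.png

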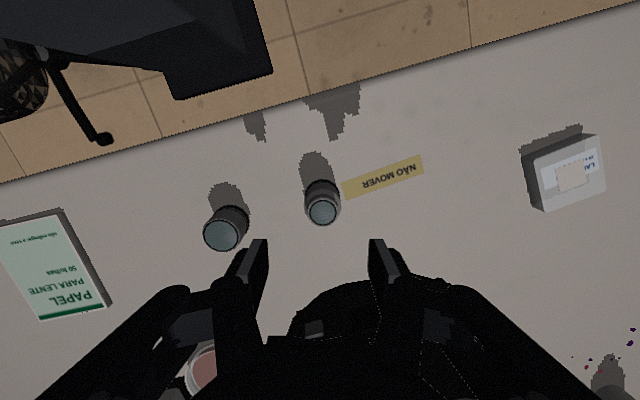

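b's lens is at (322,211) against a predicted (320,213). Descending.

```bash
python3 -m handwheel '[{"dx":0.002,"dy":0.002,"dz":0.02,"ax":0,"ay":0,"az":0,"fingers":90},{"dx":0.002,"dy":0.002,"dz":0.055,"ax":0,"ay":0,"az":0,"fingers":90},{"dx":0.002,"dy":0.002,"dz":0.08,"ax":0,"ay":0,"az":0,"fingers":90},{"dx":0.002,"dy":0.002,"dz":0.093,"ax":0,"ay":0,"az":0,"fingers":90},{"dx":0.002,"dy":0.002,"dz":0.093,"ax":0,"ay":0,"az":0,"fingers":90},{"dx":0.002,"dy":0.002,"dz":0.093,"ax":0,"ay":0,"az":0,"fingers":90}]'
python3 - <<'E'
from h import *
plan(.39,.2825,.010,165)
cv2.imwrite('pics/w14.png',grab_frame('wrist')[:,:,::-1])
E
```

```text
time: 22.65
tool_pos: [0.3905, 0.2847, 0.0123]
ee_rot: [[-0.966, 0.258, 0.001], [0.258, 0.966, 0.001], [-0.001, 0.001, -1.0]]
force: [-0.1, 0.5, 1.4]
opening: 0.0554
dx -0.0001 dy -0.0023 dz 0.0023 az 0.0 | yaw 165.0 t 22.65 open 0.0554 tcp [0.3905 0.2847 0.0123] tilt 0.08
```

View pics/w14.png

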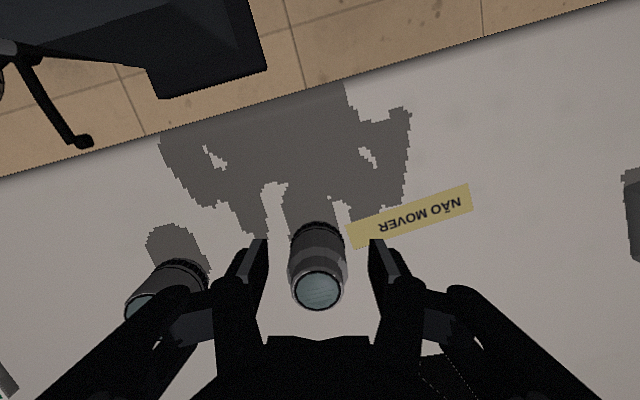

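b is centred (lens (317,290)) and a is clear of the finger. Closing.

```bash
python3 -m handwheel '[{"dx":0,"dy":0,"dz":0.002,"ax":0,"ay":0,"az":0,"fingers":120},{"dx":0,"dy":0,"dz":0.002,"ax":0,"ay":0,"az":0,"fingers":150},{"dx":0,"dy":0,"dz":0.002,"ax":0,"ay":0,"az":0,"fingers":170},{"dx":0,"dy":0,"dz":0.002,"ax":0,"ay":0,"az":0,"fingers":255},{"dx":0,"dy":0,"dz":0.002,"ax":0,"ay":0,"az":0,"fingers":255},{"dx":0,"dy":0,"dz":0.002,"ax":0,"ay":0,"az":0,"fingers":255}]' 40
python3 - <<'E'
from h import *
plan(.345,.2,.12,150)
plan(.345,.05,.12,150)
E
```

```text
time: 23.45
tool_pos: [0.39, 0.2845, 0.0096]
ee_rot: [[-0.966, 0.258, 0.0], [0.258, 0.966, 0.0], [-0.0, 0.0, -1.0]]
force: [-2.7, -1.0, 6.3]
opening: 0.0288
dx 0.0216 dy -0.0932 dz -0.1104 az 15.0 | yaw 165.0 t 23.45 open 0.0288 tcp [0.39   0.2845 0.0096] tilt 0.02
dx -0.0171 dy -0.2381 dz -0.1104 az 15.0 | yaw 165.0 t 23.45 open 0.0288 tcp [0.39   0.2845 0.0096] tilt 0.02
```

```bash
python3 -m handwheel '[{"dx":0,"dy":0,"dz":-0.01,"ax":0,"ay":0,"az":0,"fingers":255},{"dx":0,"dy":0,"dz":-0.03,"ax":0,"ay":0,"az":0,"fingers":255},{"dx":0.003,"dy":0,"dz":-0.065,"ax":0,"ay":0,"az":0,"fingers":255},{"dx":0.01,"dy":-0.01,"dz":-0.098,"ax":0,"ay":0,"az":0,"fingers":255},{"dx":0.015,"dy":-0.045,"dz":-0.11,"ax":0,"ay":0,"az":3,"fingers":255},{"dx":0.021,"dy":-0.093,"dz":-0.11,"ax":0,"ay":0,"az":6,"fingers":255},{"dx":0.008,"dy":-0.141,"dz":-0.11,"ax":0,"ay":0,"az":9,"fingers":255},{"dx":-0.004,"dy":-0.189,"dz":-0.11,"ax":0,"ay":0,"az":12,"fingers":255},{"dx":-0.017,"dy":-0.237,"dz":-0.11,"ax":0,"ay":0,"az":15,"fingers":255},{"dx":-0.017,"dy":-0.238,"dz":-0.11,"ax":0,"ay":0,"az":15,"fingers":255},{"dx":-0.017,"dy":-0.238,"dz":-0.11,"ax":0,"ay":0,"az":15,"fingers":255}]'
python3 - <<'E'
from h import *
plan(.345,-.14,.12,150)
plan(.443,-.25,.12,150)
plan(.4875,-.2755,.12,150)
cv2.imwrite('pics/w15.png',grab_frame('wrist')[:,:,::-1])
E
```

```text
time: 24.82
tool_pos: [0.345, 0.0502, 0.1197]
ee_rot: [[-0.866, 0.5, 0.001], [0.5, 0.866, 0.0], [-0.0, 0.001, -1.0]]
force: [-0.1, 1.6, -0.4]
opening: 0.0288
dx -0.0951 dy -0.1647 dz -0.0003 az 0.0 | yaw 150.0 t 24.82 open 0.0288 tcp [0.345  0.0502 0.1197] tilt 0.04
dx -0.2350 dy -0.2110 dz -0.0003 az 0.0 | yaw 150.0 t 24.82 open 0.0288 tcp [0.345  0.0502 0.1197] tilt 0.04
dx -0.2863 dy -0.2108 dz -0.0003 az 0.0 | yaw 150.0 t 24.82 open 0.0288 tcp [0.345  0.0502 0.1197] tilt 0.04
```

View pics/w15.png

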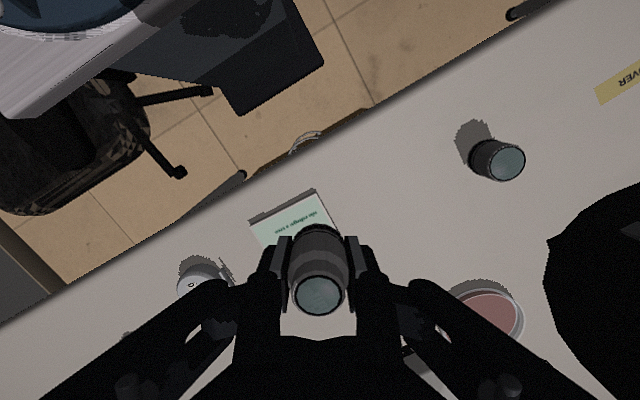

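b is held upright, lens at (318,295). Going to pocket_2.

```bash
python3 -m handwheel '[{"dx":-0.015,"dy":-0.026,"dz":0,"ax":0,"ay":0,"az":0,"fingers":255},{"dx":-0.04,"dy":-0.069,"dz":0,"ax":0,"ay":0,"az":0,"fingers":255},{"dx":-0.067,"dy":-0.116,"dz":0,"ax":0,"ay":0,"az":0,"fingers":255},{"dx":-0.095,"dy":-0.165,"dz":0,"ax":0,"ay":0,"az":0,"fingers":255},{"dx":-0.14,"dy":-0.18,"dz":0,"ax":0,"ay":0,"az":0,"fingers":255},{"dx":-0.185,"dy":-0.195,"dz":0,"ax":0,"ay":0,"az":0,"fingers":255},{"dx":-0.235,"dy":-0.211,"dz":0,"ax":0,"ay":0,"az":0,"fingers":255},{"dx":-0.265,"dy":-0.211,"dz":0.01,"ax":0,"ay":0,"az":0,"fingers":255},{"dx":-0.286,"dy":-0.211,"dz":0.03,"ax":0,"ay":0,"az":0,"fingers":255},{"dx":-0.286,"dy":-0.211,"dz":0.05,"ax":0,"ay":0,"az":0,"fingers":255},{"dx":-0.286,"dy":-0.211,"dz":0.06,"ax":0,"ay":0,"az":0,"fingers":255},{"dx":-0.286,"dy":-0.211,"dz":0.06,"ax":0,"ay":0,"az":0,"fingers":255}]'
python3 -m handwheel '[{"dx":0,"dy":0,"dz":0.01,"ax":0,"ay":0,"az":0,"fingers":255},{"dx":0,"dy":0,"dz":0.015,"ax":0,"ay":0,"az":0,"fingers":255},{"dx":0,"dy":0,"dz":0.015,"ax":0,"ay":0,"az":0,"fingers":255}]'
python3 - <<'E'
from h import *
plan(.4875,-.2755,.0136,150)
cv2.imwrite('pics/w16.png',cv2.resize(grab_frame('wrist')[100:400,180:460,::-1],None,fx=2,fy=2))
E
```

```text
time: 26.38
tool_pos: [0.4872, -0.2745, 0.0589]
ee_rot: [[-0.867, 0.498, -0.001], [0.498, 0.867, 0.001], [0.001, 0.0, -1.0]]
force: [-0.5, -0.9, -1.2]
opening: 0.0292
time: 26.75
tool_pos: [0.487, -0.2755, 0.0441]
ee_rot: [[-0.866, 0.5, -0.0], [0.5, 0.866, 0.0], [0.0, -0.0, -1.0]]
force: [-0.6, -1.1, -1.2]
opening: 0.0288
dx -0.0005 dy 0.0003 dz 0.0305 az 0.0 | yaw 150.0 t 26.75 open 0.0288 tcp [ 0.487  -0.2755  0.0441] tilt 0.02
```

View pics/w16.png

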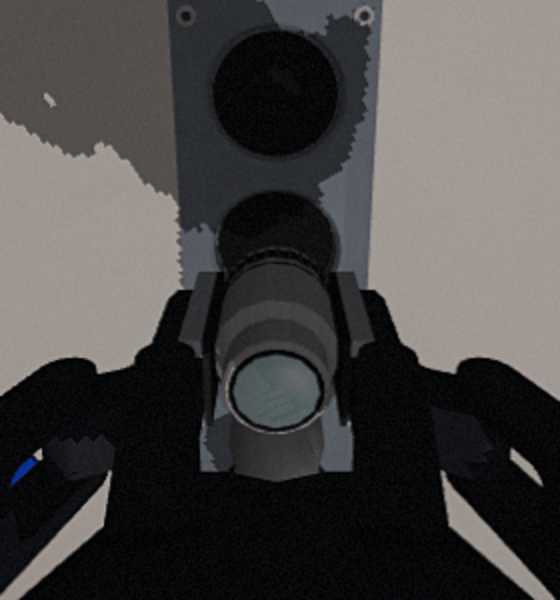

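b is aligned over pocket_2: crop (276,250), with pocket_1 ahead at (276,92) and c behind. Lowering.

```bash
python3 -m handwheel '[{"dx":0,"dy":0.0005,"dz":0.009,"ax":0,"ay":0,"az":0,"fingers":255},{"dx":0,"dy":0.0005,"dz":0.018,"ax":0,"ay":0,"az":0,"fingers":255},{"dx":0,"dy":0.0005,"dz":0.025,"ax":0,"ay":0,"az":0,"fingers":255},{"dx":0,"dy":0.0005,"dz":0.028,"ax":0,"ay":0,"az":0,"fingers":255},{"dx":0,"dy":0.0005,"dz":0.0295,"ax":0,"ay":0,"az":0,"fingers":255},{"dx":0,"dy":0.0005,"dz":0.0305,"ax":0,"ay":0,"az":0,"fingers":255},{"dx":0,"dy":0.0005,"dz":0.0305,"ax":0,"ay":0,"az":0,"fingers":255}]'

```

```text
time: 27.68
tool_pos: [0.4876, -0.2752, 0.0139]
ee_rot: [[-0.866, 0.499, 0.0], [0.499, 0.866, -0.0], [-0.0, 0.0, -1.0]]
force: [0.5, -0.6, -0.4]
opening: 0.0292
```

```bash
python3 -m handwheel '[{"dx":0,"dy":0,"dz":0.0008,"ax":0,"ay":0,"az":0,"fingers":255},{"dx":0,"dy":0,"dz":0.0008,"ax":0,"ay":0,"az":0,"fingers":255}]'
```

```text
time: 27.92
tool_pos: [0.4876, -0.2753, 0.0136]
ee_rot: [[-0.866, 0.5, 0.001], [0.5, 0.866, -0.0], [-0.001, -0.0, -1.0]]
force: [-2.6, 1.7, 8.1]
opening: 0.0288
```

Contact force is 8 N: b is on the pad. Releasing.

```bash
python3 -m handwheel '[{"dx":0,"dy":0,"dz":0,"ax":0,"ay":0,"az":0,"fingers":150},{"dx":0,"dy":0,"dz":0,"ax":0,"ay":0,"az":0,"fingers":125},{"dx":0,"dy":0,"dz":0,"ax":0,"ay":0,"az":0,"fingers":100},{"dx":0,"dy":0,"dz":0,"ax":0,"ay":0,"az":0,"fingers":90},{"dx":0,"dy":0,"dz":0,"ax":0,"ay":0,"az":0,"fingers":90},{"dx":0,"dy":0,"dz":-0.03,"ax":0,"ay":0,"az":0,"fingers":90},{"dx":0,"dy":0,"dz":-0.08,"ax":0,"ay":0,"az":0,"fingers":90},{"dx":0.02,"dy":0,"dz":-0.10,"ax":0,"ay":0,"az":0,"fingers":90},{"dx":0.05,"dy":0,"dz":-0.11,"ax":0,"ay":0,"az":0,"fingers":90},{"dx":0.05,"dy":0,"dz":-0.11,"ax":0,"ay":0,"az":0,"fingers":90}]'
python3 - <<'E'
from h import *
plan(.345,-.14,.12,150)
plan(.345,.05,.12,150)
plan(.391,.1965,.12,160)
cv2.imwrite('pics/w17.png',grab_frame('wrist')[:,:,::-1]);cv2.imwrite('pics/sc17.png',cv2.resize(grab_frame('scene')[200:300,340:480,::-1],None,fx=5,fy=5))
E
```

```text
time: 29.18
tool_pos: [0.4434, -0.2497, 0.124]
ee_rot: [[-0.866, 0.499, 0.001], [0.499, 0.866, -0.0], [-0.001, 0.0, -1.0]]
force: [0.3, -0.4, 0.6]
opening: 0.055
dx 0.1400 dy 0.0459 dz 0.0038 az 0.0 | yaw 150.0 t 29.18 open 0.0550 tcp [ 0.4434 -0.2497  0.124 ] tilt 0.06
dx 0.2349 dy 0.2105 dz 0.0038 az 0.0 | yaw 150.0 t 29.18 open 0.0550 tcp [ 0.4434 -0.2497  0.124 ] tilt 0.06
dx 0.2682 dy 0.3604 dz 0.0037 az -10.0 | yaw 150.0 t 29.18 open 0.0550 tcp [ 0.4434 -0.2497  0.124 ] tilt 0.06
```

View pics/sc17.png

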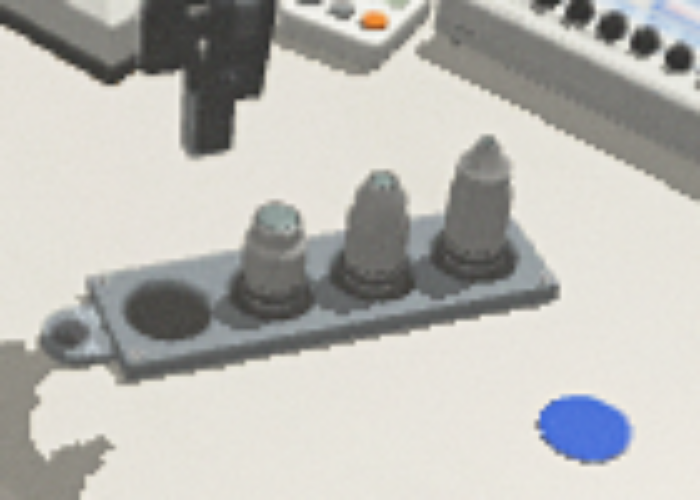

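View pics/w17.png

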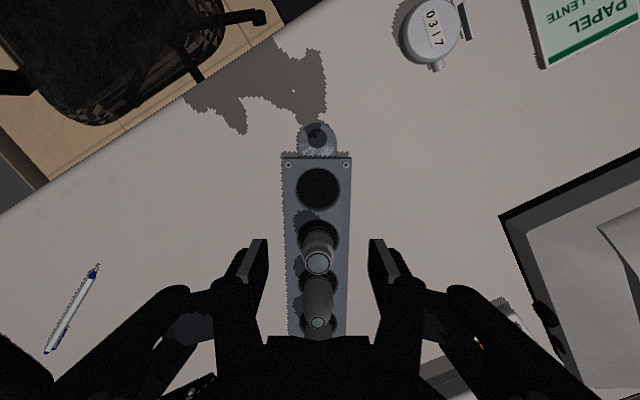

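b, c and d all stand in place. Now a, the last one.

```bash
python3 -m handwheel '[{"dx":0.03,"dy":0.01,"dz":0,"ax":0,"ay":0,"az":0,"fingers":90},{"dx":0.075,"dy":0.024,"dz":0,"ax":0,"ay":0,"az":0,"fingers":90},{"dx":0.115,"dy":0.038,"dz":0,"ax":0,"ay":0,"az":0,"fingers":90},{"dx":0.14,"dy":0.046,"dz":0,"ax":0,"ay":0,"az":0,"fingers":90},{"dx":0.171,"dy":0.101,"dz":0,"ax":0,"ay":0,"az":0,"fingers":90},{"dx":0.203,"dy":0.156,"dz":0,"ax":0,"ay":0,"az":0,"fingers":90},{"dx":0.235,"dy":0.21,"dz":0,"ax":0,"ay":0,"az":0,"fingers":90},{"dx":0.246,"dy":0.26,"dz":0,"ax":0,"ay":0,"az":-4,"fingers":90},{"dx":0.257,"dy":0.31,"dz":0,"ax":0,"ay":0,"az":-7,"fingers":90},{"dx":0.268,"dy":0.36,"dz":0.01,"ax":0,"ay":0,"az":-10,"fingers":90},{"dx":0.268,"dy":0.36,"dz":0.02,"ax":0,"ay":0,"az":-10,"fingers":90},{"dx":0.268,"dy":0.36,"dz":0.02,"ax":0,"ay":0,"az":-10,"fingers":90}]'
python3 -m handwheel '[{"dx":0,"dy":0,"dz":0,"ax":0,"ay":0,"az":0,"fingers":90},{"dx":0,"dy":0,"dz":0,"ax":0,"ay":0,"az":0,"fingers":90}]'
python3 - <<'E'
from h import *
plan(.391,.1965,.0095,160)
c=calibration('wrist');print(proj(c,[(.391,.1965,.038)]))
cv2.imwrite('pics/w18.png',grab_frame('wrist')[:,:,::-1])
E
```

```text
time: 30.78
tool_pos: [0.3912, 0.1952, 0.1019]
ee_rot: [[-0.94, 0.341, -0.002], [0.341, 0.94, -0.001], [0.002, -0.002, -1.0]]
force: [-0.5, -0.8, -0.1]
opening: 0.0556
time: 31.02
tool_pos: [0.392, 0.195, 0.1034]
ee_rot: [[-0.939, 0.343, 0.001], [0.343, 0.939, 0.0], [-0.0, 0.0, -1.0]]
force: [0.1, -0.5, -0.2]
opening: 0.0552
dx 0.0015 dy 0.0010 dz 0.0939 az -0.0 | yaw 160.0 t 31.02 open 0.0552 tcp [0.392  0.195  0.1034] tilt 0.04
[[319.42729123 206.92632047]]
```

View pics/w18.png

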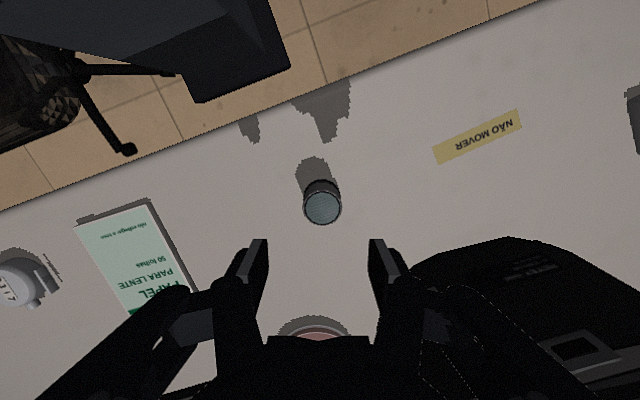

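a's lens is at (322,207), about 2 px right of the prediction. Descending.

```bash
python3 -m handwheel '[{"dx":0.0015,"dy":0.002,"dz":0.02,"ax":0,"ay":0,"az":0,"fingers":90},{"dx":0.0015,"dy":0.002,"dz":0.055,"ax":0,"ay":0,"az":0,"fingers":90},{"dx":0.0015,"dy":0.002,"dz":0.08,"ax":0,"ay":0,"az":0,"fingers":90},{"dx":0.0015,"dy":0.002,"dz":0.094,"ax":0,"ay":0,"az":0,"fingers":90},{"dx":0.0015,"dy":0.002,"dz":0.094,"ax":0,"ay":0,"az":0,"fingers":90},{"dx":0.0015,"dy":0.002,"dz":0.094,"ax":0,"ay":0,"az":0,"fingers":90}]'
python3 - <<'E'
from h import *
plan(.391,.1965,.009,160)
cv2.imwrite('pics/w19.png',grab_frame('wrist')[:,:,::-1])
E
```

```text
time: 31.82
tool_pos: [0.3917, 0.1982, 0.0099]
ee_rot: [[-0.94, 0.342, 0.001], [0.342, 0.94, 0.001], [-0.001, 0.001, -1.0]]
force: [-0.0, -0.0, 0.5]
opening: 0.0553
dx 0.0001 dy -0.0018 dz 0.0009 az 0.0 | yaw 160.0 t 31.82 open 0.0553 tcp [0.3917 0.1982 0.0099] tilt 0.07
```

View pics/w19.png

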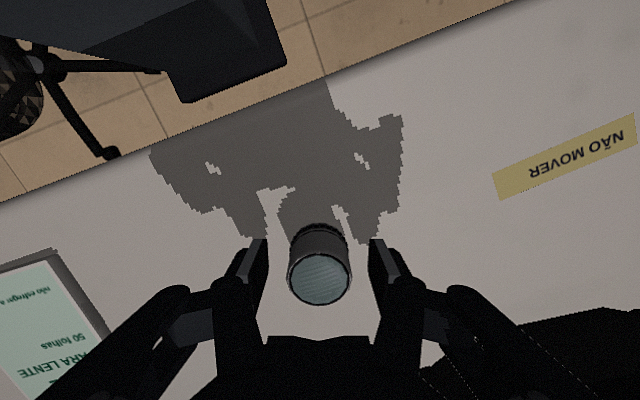

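a is centred between the pads (lens (319,279)). Closing.

```bash
python3 -m handwheel '[{"dx":0,"dy":0,"dz":0,"ax":0,"ay":0,"az":0,"fingers":120},{"dx":0,"dy":0,"dz":0,"ax":0,"ay":0,"az":0,"fingers":145},{"dx":0,"dy":0,"dz":0,"ax":0,"ay":0,"az":0,"fingers":165},{"dx":0,"dy":0,"dz":0,"ax":0,"ay":0,"az":0,"fingers":255},{"dx":0,"dy":0,"dz":0,"ax":0,"ay":0,"az":0,"fingers":255},{"dx":0,"dy":0,"dz":0,"ax":0,"ay":0,"az":0,"fingers":255}]' 40
python3 - <<'E'
from h import *
plan(.345,.05,.12,150)
E
```

```text
time: 32.62
tool_pos: [0.3913, 0.1981, 0.0094]
ee_rot: [[-0.94, 0.342, 0.0], [0.342, 0.94, 0.0], [-0.0, 0.0, -1.0]]
force: [-1.5, -0.5, 8.1]
opening: 0.0299
dx -0.0071 dy -0.1549 dz -0.1107 az 10.0 | yaw 160.0 t 32.62 open 0.0299 tcp [0.3913 0.1981 0.0094] tilt 0.03
```

```bash
python3 -m handwheel '[{"dx":0,"dy":0,"dz":-0.01,"ax":0,"ay":0,"az":0,"fingers":255},{"dx":0,"dy":0,"dz":-0.03,"ax":0,"ay":0,"az":0,"fingers":255},{"dx":0.005,"dy":0,"dz":-0.065,"ax":0,"ay":0,"az":0,"fingers":255},{"dx":0.01,"dy":-0.015,"dz":-0.098,"ax":0,"ay":0,"az":0,"fingers":255},{"dx":0.01,"dy":-0.055,"dz":-0.11,"ax":0,"ay":0,"az":4,"fingers":255},{"dx":0.002,"dy":-0.105,"dz":-0.11,"ax":0,"ay":0,"az":7,"fingers":255},{"dx":-0.007,"dy":-0.145,"dz":-0.11,"ax":0,"ay":0,"az":10,"fingers":255},{"dx":-0.007,"dy":-0.155,"dz":-0.11,"ax":0,"ay":0,"az":10,"fingers":255},{"dx":-0.007,"dy":-0.155,"dz":-0.11,"ax":0,"ay":0,"az":10,"fingers":255}]'
python3 - <<'E'
from h import *
plan(.345,-.14,.12,150)
plan(.443,-.25,.06,150)
cv2.imwrite('pics/w20.png',grab_frame('wrist')[:,:,::-1])
E
```

```text
time: 33.75
tool_pos: [0.3447, 0.0498, 0.1194]
ee_rot: [[-0.866, 0.5, 0.0], [0.5, 0.866, 0.0], [-0.0, 0.0, -1.0]]
force: [-0.1, 0.6, -0.6]
opening: 0.0299
dx -0.0951 dy -0.1642 dz -0.0007 az -0.0 | yaw 150.0 t 33.75 open 0.0299 tcp [0.3447 0.0498 0.1194] tilt 0.03
dx -0.2350 dy -0.2104 dz 0.0593 az -0.0 | yaw 150.0 t 33.75 open 0.0299 tcp [0.3447 0.0498 0.1194] tilt 0.03
```

View pics/w20.png

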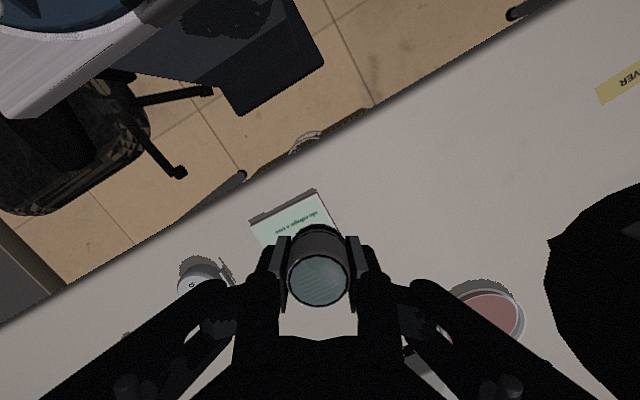

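a is held upright, lens at (318,280). Going to pocket_1.

```bash
python3 -m handwheel '[{"dx":-0.015,"dy":-0.026,"dz":0,"ax":0,"ay":0,"az":0,"fingers":255},{"dx":-0.04,"dy":-0.069,"dz":0,"ax":0,"ay":0,"az":0,"fingers":255},{"dx":-0.067,"dy":-0.116,"dz":0,"ax":0,"ay":0,"az":0,"fingers":255},{"dx":-0.095,"dy":-0.164,"dz":0,"ax":0,"ay":0,"az":0,"fingers":255},{"dx":-0.14,"dy":-0.179,"dz":0,"ax":0,"ay":0,"az":0,"fingers":255},{"dx":-0.185,"dy":-0.194,"dz":0.01,"ax":0,"ay":0,"az":0,"fingers":255},{"dx":-0.22,"dy":-0.206,"dz":0.025,"ax":0,"ay":0,"az":0,"fingers":255},{"dx":-0.235,"dy":-0.2105,"dz":0.045,"ax":0,"ay":0,"az":0,"fingers":255},{"dx":-0.235,"dy":-0.2105,"dz":0.065,"ax":0,"ay":0,"az":0,"fingers":255},{"dx":-0.235,"dy":-0.2105,"dz":0.075,"ax":0,"ay":0,"az":0,"fingers":255},{"dx":-0.235,"dy":-0.2105,"dz":0.075,"ax":0,"ay":0,"az":0,"fingers":255},{"dx":-0.235,"dy":-0.2105,"dz":0.075,"ax":0,"ay":0,"az":0,"fingers":255}]'
python3 - <<'E'
from h import *
plan(.443,-.25,.0134,150)
cv2.imwrite('pics/w21.png',cv2.resize(grab_frame('wrist')[100:400,180:460,::-1],None,fx=2,fy=2))
E
```

```text
time: 35.3
tool_pos: [0.4437, -0.2497, 0.0448]
ee_rot: [[-0.867, 0.499, 0.001], [0.499, 0.867, -0.0], [-0.001, 0.0, -1.0]]
force: [-0.0, -0.5, -0.4]
opening: 0.0303
dx 0.0005 dy -0.0006 dz 0.0314 az 0.1 | yaw 150.1 t 35.30 open 0.0303 tcp [ 0.4437 -0.2497  0.0448] tilt 0.06
```

View pics/w21.png

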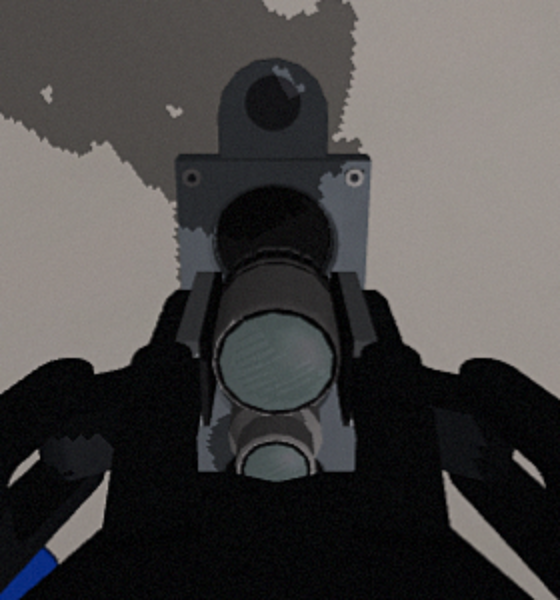

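a is aligned over pocket_1, with the thumb tab ahead at (272,100) and b behind. Lowering.

```bash
python3 -m handwheel '[{"dx":0,"dy":-0.0005,"dz":0.009,"ax":0,"ay":0,"az":0,"fingers":255},{"dx":0,"dy":-0.0005,"dz":0.018,"ax":0,"ay":0,"az":0,"fingers":255},{"dx":0,"dy":-0.0005,"dz":0.025,"ax":0,"ay":0,"az":0,"fingers":255},{"dx":0,"dy":-0.0005,"dz":0.028,"ax":0,"ay":0,"az":0,"fingers":255},{"dx":0,"dy":-0.0005,"dz":0.0297,"ax":0,"ay":0,"az":0,"fingers":255},{"dx":0,"dy":-0.0005,"dz":0.0308,"ax":0,"ay":0,"az":0,"fingers":255},{"dx":0,"dy":-0.0005,"dz":0.0308,"ax":0,"ay":0,"az":0,"fingers":255}]'

```

```text
time: 36.22
tool_pos: [0.443, -0.2504, 0.0134]
ee_rot: [[-0.866, 0.499, 0.0], [0.499, 0.866, -0.0], [-0.0, -0.0, -1.0]]
force: [-1.0, 0.3, 1.8]
opening: 0.0295
```

```bash
python3 -m handwheel '[{"dx":0,"dy":0,"dz":0.0004,"ax":0,"ay":0,"az":0,"fingers":255},{"dx":0,"dy":0,"dz":0.0004,"ax":0,"ay":0,"az":0,"fingers":255}]'
python3 -m handwheel '[{"dx":0,"dy":0,"dz":0,"ax":0,"ay":0,"az":0,"fingers":145},{"dx":0,"dy":0,"dz":0,"ax":0,"ay":0,"az":0,"fingers":120},{"dx":0,"dy":0,"dz":0,"ax":0,"ay":0,"az":0,"fingers":100},{"dx":0,"dy":0,"dz":0,"ax":0,"ay":0,"az":0,"fingers":90},{"dx":0,"dy":0,"dz":0,"ax":0,"ay":0,"az":0,"fingers":90},{"dx":0,"dy":0,"dz":-0.03,"ax":0,"ay":0,"az":0,"fingers":90},{"dx":0,"dy":0,"dz":-0.08,"ax":0,"ay":0,"az":0,"fingers":90},{"dx":0.02,"dy":0,"dz":-0.11,"ax":0,"ay":0,"az":0,"fingers":90},{"dx":0.06,"dy":0,"dz":-0.13,"ax":0,"ay":0,"az":0,"fingers":90},{"dx":0.09,"dy":0,"dz":-0.13,"ax":0,"ay":0,"az":0,"fingers":90},{"dx":0.09,"dy":0,"dz":-0.13,"ax":0,"ay":0,"az":0,"fingers":90},{"dx":0.09,"dy":0,"dz":-0.13,"ax":0,"ay":0,"az":0,"fingers":90}]'
python3 - <<'E'
from h import *
np.set_printoptions(precision=1,suppress=True)
print(observe()['force'])
cv2.imwrite('pics/w22.png',grab_frame('wrist')[:,:,::-1]);cv2.imwrite('pics/sc22.png',cv2.resize(grab_frame('scene')[200:300,340:480,::-1],None,fx=5,fy=5))
cv2.imwrite('pics/sd22.png',cv2.resize(grab_frame('side')[130:210,280:390,::-1],None,fx=6,fy=6))
E
```

```text
time: 36.48
tool_pos: [0.4431, -0.2504, 0.0134]
ee_rot: [[-0.866, 0.5, 0.001], [0.5, 0.866, -0.0], [-0.001, -0.0, -1.0]]
force: [-3.7, 1.9, 10.2]
opening: 0.0296
time: 37.98
tool_pos: [0.3655, -0.2056, 0.143]
ee_rot: [[-0.866, 0.499, 0.001], [0.499, 0.866, -0.0], [-0.001, 0.0, -1.0]]
force: [0.0, -0.0, -0.6]
opening: 0.0552
[ 0.  -0.  -0.6]
```

View pics/w22.png

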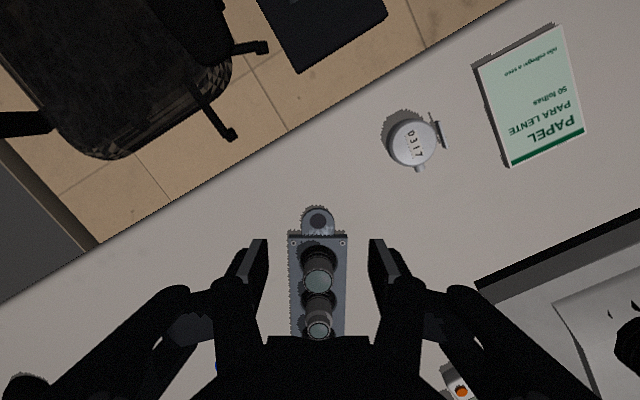

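View pics/sc22.png

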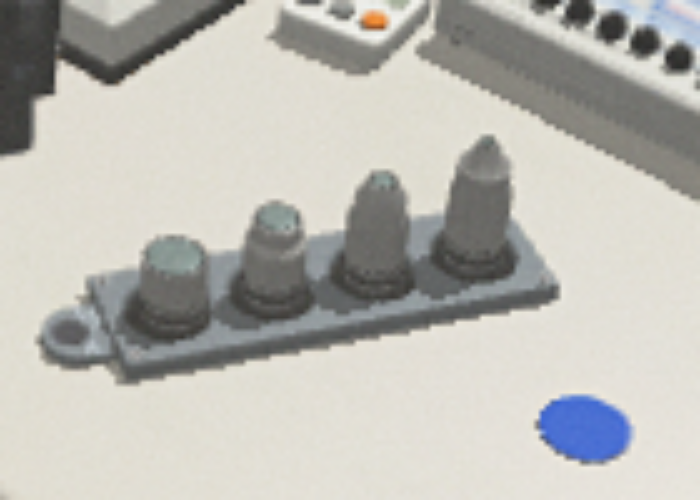

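View pics/sd22.png

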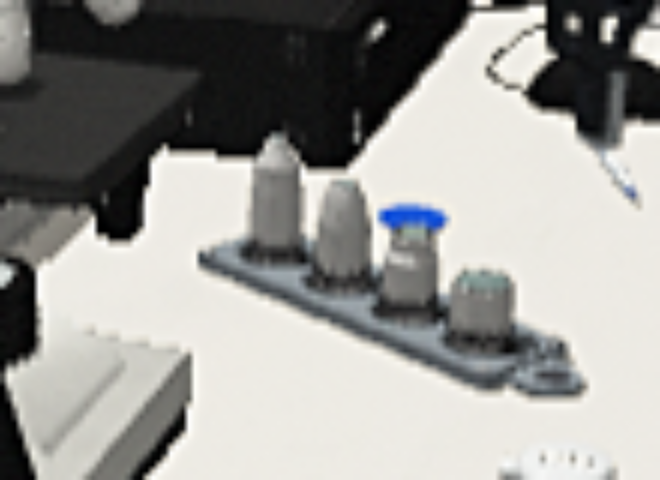

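From the tab outward the order is a, b, c, d, all upright. Before handing in, one numeric check of the tops against the pockets.

```bash
python3 - <<'E'
from h import *
s,w=calibration('scene'),calibration('side')
f=lambda x,y,k,ox,oy:((x+.5)/k-.5+ox,(y+.5)/k-.5+oy)
P=[(.443,-.25),(.4875,-.2755),(.5325,-.302),(.578,-.328)]
for n,a,b,z,p in [('a',(174,254),(483,281),.042,P[0]),('b',(278,216),(414,235),.054,P[1]),('c',(382,180),(344,184),.066,P[2]),('d',(488,138),(279,135),.078,P[3])]:
    A=onz(s,*f(*a,5,340,200),z)[:2];B=onz(w,*f(*b,6,280,130),z)[:2]
    print(n,np.round((A-p)*1000,1),np.round((B-p)*1000,1),'mean mm',round(float(np.linalg.norm((A+B)/2-p))*1000,1))
print(observe()['time']); finish_job()
E
```

```text
a [3.1 0.3] [ 0.4 -3.5] mean mm 2.4
b [2.5 0.5] [-2.2  2. ] mean mm 1.3
c [0.5 0.8] [-0.8 -0.7] mean mm 0.2
d [2.6 2.5] [-0.6 -5.1] mean mm 1.7
38.125
the job is handed in; nothing more can be done
```

All four objectives are back in the grey stand in order of length: a (shortest) in pocket_1 next to the thumb tab, then b, c, and d (longest) in pocket_4 at the far end. I carried each one upright, lowered it until it touched the pad (about 4–10 N), then released it. I handed the job in at 38 s of the 136 s allowed. The hand-in reported no verdict.

- **Position:** in the last pictures all four stand upright. The lens tops average 0.2 to 2.4 mm from the pocket centres, against the 10 mm limit. The two cameras disagreed with each other by up to about 8 mm on d and 5 mm or less on the others. That comes from low-resolution readings plus the 2 mm calibration, and the wrist views showed each one well centred.
- **Clearance:** the gripper was open and clear of everything, with the force reading near zero (0.6 N).
- **Left alone:** I did not touch the blue disc, and nothing was dropped or knocked.

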